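Clamp a gel cassette into its casting cradle

TASK

Get the gel cassette ready for casting: lift the glass cassette out of the plate rack and set it gently in the leaning cradle, bottom edge down on the ledge, flat against the blue backrest and even with its sides. Then clip one spring clamp over each upright side, about half-way up the backrest, so that each clamp grips glass and backrest together with its pads well over the edge. Leave the wash bottle, cup, beaker and culture dish where they stand.

Things in the scene. Friction and masses are not known exactly. Their poses are not given: they have to be found in the camera images.
- cassette: gel cassette: two glass plates with dark spacers between them and a white comb in the top; 110 wide (y) x 130 tall (z) x 10 mm thick (x), about 0.25 kg, alike from both faces; the comb stands 7 mm above the glass and is 2 mm thick. Origin: centre of its bottom edge; z up along the glass, x across its thickness.
- plate_rack: white plate rack, fixed. Origin on the bench under the slot that holds the cassette (14 mm wide along x, floor 10 mm above the bench, wire loops 48 mm high on both faces, end pins 30 mm high). Base from x = -78 to +22, y = -71 to +71 mm; two short spare plates stand in it at x = -40 and -65 mm, up to 80 mm high.
- cradle: casting cradle, fixed: grey foot plate (x -33 to +105, y -58 to +58, up to 14 mm high) carrying the blue leaning backrest; two props behind it, so that behind the backrest only its strips |y| > 26 mm are free. Origin on the bench 40 mm below the backrest's seat line; open side towards -x. Cassette and backrest together are 15 mm thick.
- backrest: blue panel 110 wide, 5 thick, 100 mm tall above its ledge, leaning back 0.49 rad. Origin: middle of the line where ledge top meets front face. z up along the panel, y along its width (edges at -55 and +55 mm), -x out of the front face; rear face x = +5 mm. Ledge top z = 0, x -23 to 0, y -45 to +45 mm. A seated cassette has its origin at (-5, 0, 0) mm.
- clamp_1: first of two alike black spring clamps with orange pads, 115 long, 32 mm wide along the hinge, 80 g, lying on its side. Origin: hinge at mid-width; z along the hinge. Squeezed fully (15 N) x points from handles to jaws, handles are parallel 32 mm apart, jaws gape 30 mm. At rest handles are 53 mm apart at the handle points, 68 at their ends. Throat 22 mm deep; jaws end 8 mm past the pad points.
- clamp_1_lever (a joint): opening of clamp_1: 0 with the jaws shut, 0.62 rad fully open, about 0.4 when gripping 15 mm; a spring shuts it
- clamp_1_pad_a (a point): middle of the body's jaw pad's gripping face on clamp_1 (pads 15 x 28 mm); the mid-point of pad_a and pad_b is the middle of the mouth
- clamp_1_handle_a (a point): outer face of the body's handle of clamp_1, where to squeeze; the mid-point of handle_a and handle_b lies on the clamp's long axis, about 82 mm behind the mouth's middle
- clamp_1_pad_b (a point): middle of the lever's jaw pad's gripping face on clamp_1 (pads 15 x 28 mm); the mid-point of pad_a and pad_b is the middle of the mouth
- clamp_1_handle_b (a point): outer face of the lever's handle of clamp_1, where to squeeze; the mid-point of handle_a and handle_b lies on the clamp's long axis, about 82 mm behind the mouth's middle
- clamp_2: second of two alike black spring clamps with orange pads, 115 long, 32 mm wide along the hinge, 80 g, lying on its side. Origin: hinge at mid-width; z along the hinge. Squeezed fully (15 N) x points from handles to jaws, handles are parallel 32 mm apart, jaws gape 30 mm. At rest handles are 53 mm apart at the handle points, 68 at their ends. Throat 22 mm deep; jaws end 8 mm past the pad points.
- clamp_2_lever (a joint): opening of clamp_2: 0 with the jaws shut, 0.62 rad fully open, about 0.4 when gripping 15 mm; a spring shuts it
- clamp_2_pad_a (a point): middle of the body's jaw pad's gripping face on clamp_2 (pads 15 x 28 mm); the mid-point of pad_a and pad_b is the middle of the mouth
- clamp_2_handle_a (a point): outer face of the body's handle of clamp_2, where to squeeze; the mid-point of handle_a and handle_b lies on the clamp's long axis, about 82 mm behind the mouth's middle
- clamp_2_pad_b (a point): middle of the lever's jaw pad's gripping face on clamp_2 (pads 15 x 28 mm); the mid-point of pad_a and pad_b is the middle of the mouth
- clamp_2_handle_b (a point): outer face of the lever's handle of clamp_2, where to squeeze; the mid-point of handle_a and handle_b lies on the clamp's long axis, about 82 mm behind the mouth's middle
- wash_bottle: white wash bottle with red cap and bent spout, 59 x 88 x 178 mm; bystander, origin under its centre
- specimen_cup: clear specimen cup with red lid, 69 mm wide, 72 mm high; bystander, origin under its centre
- beaker: small glass beaker, 60 mm wide, 70 mm high; bystander, origin under its centre
- culture_dish: open round culture dish with beige filling, 100 mm across, 18 mm high; bystander, origin under its centre
Things that resemble listed ones, but are neither listed nor needed, are in the scene too. There is more than one size of the cassette; the one meant has the size given above.

How it is judged:
On the way, in this order (a step that is already met when the one before it is completed fails the run):
1. the cassette stands in the cradle, on the ledge and flat against the backrest, let go (x of cassette in the frame of backrest between -0.01 and -0.001 m and y of cassette in the frame of backrest between -0.008 and 0.008 m and z of cassette in the frame of backrest between -0.004 and 0.005 m and angle between the z axis of cassette and the z axis of backrest, either way round below 0.07 rad and angle between the y axis of cassette and the y axis of backrest, either way round below 0.07 rad and contact force between cassette and the fingers below 0.5 N), for 0.2 s.
2. one clamp grips cassette and backrest at one upright side, let go (x of cassette in the frame of backrest between -0.01 and -0.001 m and y of cassette in the frame of backrest between -0.008 and 0.008 m and z of cassette in the frame of backrest between -0.004 and 0.005 m and angle between the z axis of cassette and the z axis of backrest, either way round below 0.07 rad and angle between the y axis of cassette and the y axis of backrest, either way round below 0.07 rad and ((y of clamp_1_pad_a in the frame of backrest between 0.027 and 0.053 m and z of clamp_1_pad_a in the frame of backrest between 0.025 and 0.085 m and y of clamp_1_pad_b in the frame of backrest between 0.027 and 0.053 m and z of clamp_1_pad_b in the frame of backrest between 0.025 and 0.085 m and value of joint clamp_1_lever between 0.28 and 0.52 rad and contact force between clamp_1 and cassette above 2 N and contact force between clamp_1 and backrest above 2 N and contact force between clamp_1 and the fingers below 0.5 N) or (y of clamp_1_pad_a in the frame of backrest between -0.053 and -0.027 m and z of clamp_1_pad_a in the frame of backrest between 0.025 and 0.085 m and y of clamp_1_pad_b in the frame of backrest between -0.053 and -0.027 m and z of clamp_1_pad_b in the frame of backrest between 0.025 and 0.085 m and value of joint clamp_1_lever between 0.28 and 0.52 rad and contact force between clamp_1 and cassette above 2 N and contact force between clamp_1 and backrest above 2 N and contact force between clamp_1 and the fingers below 0.5 N) or (y of clamp_2_pad_a in the frame of backrest between 0.027 and 0.053 m and z of clamp_2_pad_a in the frame of backrest between 0.025 and 0.085 m and y of clamp_2_pad_b in the frame of backrest between 0.027 and 0.053 m and z of clamp_2_pad_b in the frame of backrest between 0.025 and 0.085 m and value of joint clamp_2_lever between 0.28 and 0.52 rad and contact force between clamp_2 and cassette above 2 N and contact force between clamp_2 and backrest above 2 N and contact force between clamp_2 and the fingers below 0.5 N) or (y of clamp_2_pad_a in the frame of backrest between -0.053 and -0.027 m and z of clamp_2_pad_a in the frame of backrest between 0.025 and 0.085 m and y of clamp_2_pad_b in the frame of backrest between -0.053 and -0.027 m and z of clamp_2_pad_b in the frame of backrest between 0.025 and 0.085 m and value of joint clamp_2_lever between 0.28 and 0.52 rad and contact force between clamp_2 and cassette above 2 N and contact force between clamp_2 and backrest above 2 N and contact force between clamp_2 and the fingers below 0.5 N))), for 0.2 s.
3. the other clamp grips them at the other side, let go (x of cassette in the frame of backrest between -0.01 and -0.001 m and y of cassette in the frame of backrest between -0.008 and 0.008 m and z of cassette in the frame of backrest between -0.004 and 0.005 m and angle between the z axis of cassette and the z axis of backrest, either way round below 0.07 rad and angle between the y axis of cassette and the y axis of backrest, either way round below 0.07 rad and (((y of clamp_1_pad_a in the frame of backrest between 0.027 and 0.053 m and z of clamp_1_pad_a in the frame of backrest between 0.025 and 0.085 m and y of clamp_1_pad_b in the frame of backrest between 0.027 and 0.053 m and z of clamp_1_pad_b in the frame of backrest between 0.025 and 0.085 m and value of joint clamp_1_lever between 0.28 and 0.52 rad and contact force between clamp_1 and cassette above 2 N and contact force between clamp_1 and backrest above 2 N and contact force between clamp_1 and the fingers below 0.5 N) and (y of clamp_2_pad_a in the frame of backrest between -0.053 and -0.027 m and z of clamp_2_pad_a in the frame of backrest between 0.025 and 0.085 m and y of clamp_2_pad_b in the frame of backrest between -0.053 and -0.027 m and z of clamp_2_pad_b in the frame of backrest between 0.025 and 0.085 m and value of joint clamp_2_lever between 0.28 and 0.52 rad and contact force between clamp_2 and cassette above 2 N and contact force between clamp_2 and backrest above 2 N and contact force between clamp_2 and the fingers below 0.5 N)) or ((y of clamp_1_pad_a in the frame of backrest between -0.053 and -0.027 m and z of clamp_1_pad_a in the frame of backrest between 0.025 and 0.085 m and y of clamp_1_pad_b in the frame of backrest between -0.053 and -0.027 m and z of clamp_1_pad_b in the frame of backrest between 0.025 and 0.085 m and value of joint clamp_1_lever between 0.28 and 0.52 rad and contact force between clamp_1 and cassette above 2 N and contact force between clamp_1 and backrest above 2 N and contact force between clamp_1 and the fingers below 0.5 N) and (y of clamp_2_pad_a in the frame of backrest between 0.027 and 0.053 m and z of clamp_2_pad_a in the frame of backrest between 0.025 and 0.085 m and y of clamp_2_pad_b in the frame of backrest between 0.027 and 0.053 m and z of clamp_2_pad_b in the frame of backrest between 0.025 and 0.085 m and value of joint clamp_2_lever between 0.28 and 0.52 rad and contact force between clamp_2 and cassette above 2 N and contact force between clamp_2 and backrest above 2 N and contact force between clamp_2 and the fingers below 0.5 N)))), for 0.2 s.
At the end, for the whole second after the job is handed in: Cassette on the ledge (5 mm), flat on the backrest (4 mm, 0.07 rad), within 8 mm of even with its sides; on each upright side one clamp, released, one pad on glass and one behind the backrest, each over 2 N, pad middles 2 to 28 mm inside the edge, 25 to 85 mm above the ledge; all at rest (all of step 3 and linear speed of each of cassette, clamp_1, clamp_2 below 0.02 m/s); the robot touches nothing.
It fails at once if the wash bottle is pushed more than 30 mm or tipped (distance of wash_bottle from where it was at the start of the episode above 0.03 m or angle between wash_bottle's own z axis and vertical above 0.35 rad).
It fails at once if the specimen cup is pushed more than 30 mm or tipped (distance of specimen_cup from where it was at the start of the episode above 0.03 m or angle between specimen_cup's own z axis and vertical above 0.35 rad).
It fails at once if the beaker is pushed more than 30 mm or tipped (distance of beaker from where it was at the start of the episode above 0.03 m or angle between beaker's own z axis and vertical above 0.35 rad).
It fails at once if the culture dish is pushed more than 30 mm or tipped (distance of culture_dish from where it was at the start of the episode above 0.03 m or angle between culture_dish's own z axis and vertical above 0.35 rad).
It fails at once if the glass is set down hard (over 45 N against the cradle) (contact force between cassette and cradle above 45 N).
It also fails if it takes over 72 s, if anything falls off the work surface, if the arm or the gripper's body presses on something with over 40 N, if the wrist force passes 120 N, or if a joint passes its speed limit or range.

ROBOT

A 6-joint arm with a two-finger parallel gripper is mounted at the origin on a cart in front of the work surface, level with it; the furniture and walls round the work are solid. World frame = base frame: x ahead of the robot, y to its left, z up, the work surface at z = 0. Lengths are in m, angles in rad, forces in N, time in s.
With the tool pointing down it reaches from about 0.25 to 0.725 m from the base axis. Payload 4 kg.
Tool frame: the origin (TCP) lies midway between the tips of the shut fingers; the grasp point (between the pads) lies 19 mm behind it; z points along the fingers, y is the line along which they close (so a half turn about z gives the same grasp; the last joint's range is limited). The gripper opens to 85 mm and grips with 20 to 120 N. Pads are 22 mm wide; open, the fingers measure 114 mm over their backs; the gripper's body (76 mm by 85 mm) begins 54 mm behind the grasp point. The pads swing forward as they close: fully open they stand 13 mm farther back than shut.
Start: joints at [1.231, 0.241, 0.005, 1.335, 0, 1.571], TCP at [0.167, 0.471, 0.231] pointing down, gripper open.
Joint ranges: [-2.72, 2.72], [-1.05, 1.87], [-1.09, 1.28], [-1.99, 2.15], [-1.42, 1.44], [-3.14, 3.14]. Speed limits (rad/s): [2.79, 2.79, 3.14, 3.14, 3.14, 3.14].

INTERFACE

Orientations are given as a unit quaternion [x, y, z, w].
In Python, from workcell import monitor, vision, job gives the robot as it stands.
- The arm moves only by the tool move_arm, never from a script. Its argument "moves" is a list that holds one entry, the list of rows, each a list of 5 numbers: the shift along the world's x, y, z in m, then the turn about the world's z in degrees, then the opening in per cent of the stroke, from 0 (shut) to 100 (fully open). In form: [[[x, y, z, turn, gripper], ...]]. A call has 1 to 5 rows; each row is the pose to reach, as a shift and turn from the pose commanded when the call began; what a row does not reach only later rows make up. A row lasts 1/8 s, in which the tool goes at most 62.5 mm and 10.7 degrees, less where a joint would pass 70% of its speed; a pose out of reach is approached as far as the arm can. A call with a gripper value outside its range is refused whole. The fingers move at their own pace and stop on an object; the grip force is fixed at half the most. Time passes only in rows, so rows that repeat a pose let the fingers close. It gives the time, the measured TCP pose, the force, the opening and the grip force at its end, in the units of the state.
- monitor.get_obs(): the state, without advancing time (a new reading comes with each control period).
- vision.camera(name): name is "scene" or "side" or "wrist"; returns a dict with "color" (400x640x3 uint8, red, green, blue), "camera_matrix" (3x3 intrinsics, pixels), "eye" and "attitude" of the camera in the world; the wrist camera has in their place "hand_eye" (4x4, takes a point from camera to tool coordinates, whose origin is the TCP and whose axes are the flange's). Camera axes: x right, y up, looking along -z (the intrinsics and any distortion apply to the point x, -y, -z); pixel columns grow to the right and rows downward; lengths in m; the calibration is good to about 2 mm. The wrist camera is an equidistant fisheye: a pixel r from the principal point sees the ray r / f radians off the axis. A picture is of the moment at which its call begins: read the wrist's pose just before it. There is no depth.
- job.job_done(): hands the job in; it is judged then, once.
The state is a dict: "clock": time; "joint_pos": joint angles; "joint_vel": joint speeds; "tau": joint torques, N m; "eef_pos": TCP position; "tool_rot": TCP orientation; "ft_force": force on the tool from outside, world axes, zero at the start; "ft_torque": the same for the moment, N m; "grip_width": finger opening in m; "grasp_force": force on a finger pad.
Only numpy, scipy, OpenCV 4.12 (cv2) and the standard library are available. Lean on these libraries where they do the work, as an engineer would, in place of code of your own. Each camera call takes 0.05 s, during which the arm holds its last target. There are 200 camera calls.

## Working session

There is one attempt and no reset: what is moved stays moved. The work goes in short steps, Python scripts to look and compute and a tool call to move; the robot and the scene stay as the last step left them, time stands still between calls to the robot, and variables do not carry over. Pictures are saved under pics/ and viewed, at most 10 in all, crops included, and the job is handed in when it is done.

Besides the shell and the picture viewer there is one more tool, called after "Request:" as a command line: name --argument value ..., lists and objects as JSON in quotes. move_arm: Moves the arm, as the interface text tells. Its arguments: {"type":"object","properties":{"moves":{"type":"array","items":{"type":"array","items":{"type":"array","items":{"type":"number"}}}}},"required":["moves"]}

```bash
ls; mkdir -p pics; cat > h.py <<'E'
from workcell import monitor, vision, job
import numpy as np, cv2
from scipy.spatial.transform import Rotation as R
E
python3 - <<'E'
from h import *
o=monitor.get_obs(); print({k:np.round(v,3) for k,v in o.items()})
for n in ("scene","side"):
    c=vision.camera(n); print(n,{k:v for k,v in c.items() if k!="color"})
    cv2.imwrite(f"pics/{n}0.png",c["color"][:,:,::-1])
    np.savez(f"{n}0.npz",**c)
c=vision.camera("wrist"); print({k:v for k,v in c.items() if k!="color"})
E
```

```text
pics
{'clock': np.float64(0.0), 'joint_pos': array([1.231, 0.241, 0.004, 1.335, 0.   , 1.571]), 'joint_vel': array([ 0.   , -0.   , -0.001, -0.001, -0.001, -0.001]), 'tau': array([ 1.0000e-03, -3.7232e+01,  2.5241e+01,  1.7000e-02,  0.0000e+00,
       -0.0000e+00]), 'eef_pos': array([0.166, 0.471, 0.23 ]), 'tool_rot': array([ 0.169,  0.986, -0.001, -0.   ]), 'ft_force': array([-0.471,  0.102,  0.117]), 'ft_torque': array([-0.004,  0.026,  0.045]), 'grasp_force': np.float64(0.0), 'grip_width': np.float64(0.085)}
scene {'camera_matrix': array([[440.40332168,   0.        , 321.98064484],
       [  0.        , 440.40332168, 203.40742398],
       [  0.        ,   0.        ,   1.        ]]), 'eye': array([-0.50942757, -0.68019491,  0.67023185]), 'attitude': array([ 0.46636235, -0.25759205, -0.42472533,  0.73195689])}
side {'camera_matrix': array([[381.46122414,   0.        , 321.98607776],
       [  0.        , 381.46122414, 200.13816683],
       [  0.        ,   0.        ,   1.        ]]), 'eye': array([ 0.35919095, -0.74604655,  0.66628092]), 'attitude': array([ 0.42595894, -0.04656465, -0.11744254,  0.89587832])}
{'camera_matrix': array([[309.70691629,   0.        , 323.90957116],
       [  0.        , 309.70691629, 203.05840297],
       [  0.        ,   0.        ,   1.        ]]), 'hand_eye': array([[ 1.02958282e-04,  9.49836079e-01,  3.12748160e-01,
         7.96904739e-02],
       [ 9.99999357e-01, -4.51012601e-04,  1.04054912e-03,
        -2.12253931e-04],
       [ 1.12940446e-03,  3.12747852e-01, -9.49835515e-01,
        -1.42924988e-01],
       [ 0.00000000e+00,  0.00000000e+00,  0.00000000e+00,
         1.00000000e+00]])}
```

View pics/scene0.png

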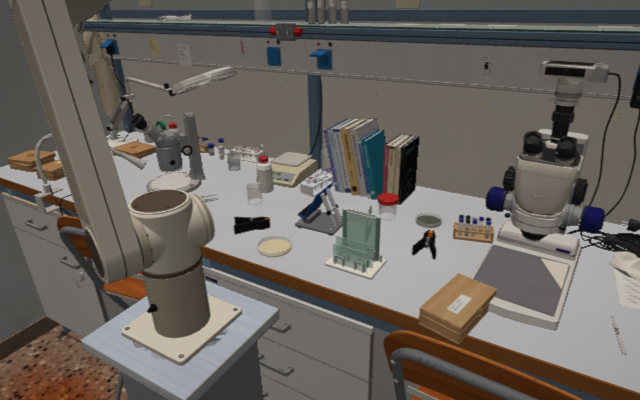

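View pics/side0.png

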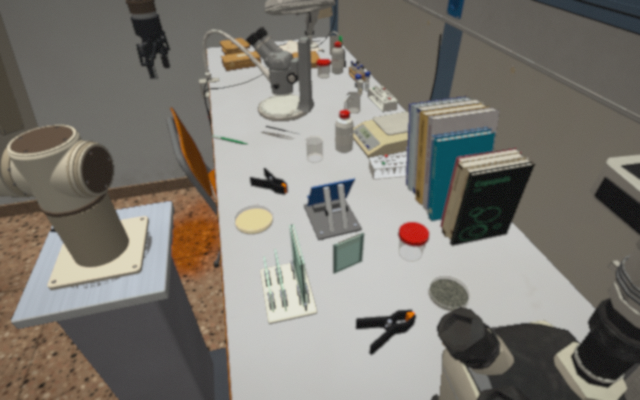

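The scene camera shows the rack with cassette near (358,245), the cradle near (322,205) and the clamps at (252,224) and (427,243). The side camera shows the rack at (288,290), the cradle at (332,208), the clamps at (270,182) and (390,325), and a small decoy cassette at (348,252).

```bash
cat >> h.py <<'E'
def ray(c,uv,obs=None):
    """rays (origin, unit dir) in world for pixels uv"""
    uv=np.atleast_2d(np.array(uv,float)); K=c["camera_matrix"]
    p=(uv-K[:2,2])/K[0,0]
    if "hand_eye" in c:
        r=np.linalg.norm(p,axis=1,keepdims=True); s=np.where(r>1e-9,np.sin(r)/np.maximum(r,1e-9),1)
        d=np.c_[p[:,:1]*s,-p[:,1:]*s,-np.cos(r)]
        T=np.eye(4);T[:3,:3]=R.from_quat(c["q"]).as_matrix();T[:3,3]=c["p"]
        T=T@c["hand_eye"]; return T[:3,3],d@T[:3,:3].T
    d=np.c_[p[:,0],-p[:,1],-np.ones(len(p))]; d/=np.linalg.norm(d,axis=1,keepdims=True)
    return c["eye"],d@R.from_quat(c["attitude"]).as_matrix().T
def plane(c,uv,z):
    o,d=ray(c,uv); return o+d*((z-o[2])/d[:,2:])
def proj(c,P):
    P=np.atleast_2d(P).astype(float); K=c["camera_matrix"]
    if "hand_eye" in c:
        T=np.eye(4);T[:3,:3]=R.from_quat(c["q"]).as_matrix();T[:3,3]=c["p"];T=T@c["hand_eye"]
        v=(P-T[:3,3])@T[:3,:3]; th=np.arctan2(np.hypot(v[:,0],v[:,1]),-v[:,2]); h=np.hypot(v[:,0],v[:,1])
        return K[:2,2]+K[0,0]*th[:,None]*np.c_[v[:,0],-v[:,1]]/h[:,None]
    v=(P-c["eye"])@R.from_quat(c["attitude"]).as_matrix()
    return K[:2,2]+K[0,0]*np.c_[v[:,0],-v[:,1]]/-v[:,2:]
def tri(c1,uv1,c2,uv2):
    o1,d1=ray(c1,uv1);o2,d2=ray(c2,uv2);A=np.c_[d1[0],-d2[0]]
    t=np.linalg.lstsq(A,o2-o1,rcond=None)[0];a=o1+t[0]*d1[0];b=o2+t[1]*d2[0]
    return (a+b)/2,np.linalg.norm(a-b)
def load(f): return dict(np.load(f))
def wrist(name):
    o=monitor.get_obs(); c=vision.camera("wrist"); c["p"]=o["eef_pos"];c["q"]=o["tool_rot"]
    np.savez(name+".npz",**c); return c
E
python3 - <<'E'
from h import *
s=load("scene0.npz");d=load("side0.npz")
np.set_printoptions(precision=3,suppress=True)
print("side", plane(d,[(270,320),(315,313),(305,262),(262,268),(390,325),(270,182),(332,215),(318,236),(360,228),(254,232),(315,160),(348,265),(334,270),(363,262),(411,255)],0))
print("scene",plane(s,[(358,270),(330,263),(362,275),(385,262),(427,243),(252,224),(298,224),(335,232),(274,250),(256,200)],0))
for n,c,b in(("s",s,(220,150,470,290)),("d",d,(220,150,460,350))):
    x0,y0,x1,y1=b; im=cv2.resize(c["color"][y0:y1,x0:x1,::-1],None,fx=800/(x1-x0) if n=="s" else 2.95,fy=800/(x1-x0) if n=="s" else 2.95,interpolation=cv2.INTER_CUBIC); cv2.imwrite(f"pics/crop_{n}.png",im); print(im.shape)
E
```

```text
side [[ 0.358 -0.292  0.   ]
 [ 0.448 -0.3    0.   ]
 [ 0.458 -0.162  0.   ]
 [ 0.36  -0.153  0.   ]
 [ 0.584 -0.365  0.   ]
 [ 0.426  0.169  0.   ]
 [ 0.562 -0.021  0.   ]
 [ 0.508 -0.087  0.   ]
 [ 0.617 -0.088  0.   ]
 [ 0.356 -0.03   0.   ]
 [ 0.581  0.247  0.   ]
 [ 0.551 -0.196  0.   ]
 [ 0.516 -0.202  0.   ]
 [ 0.587 -0.197  0.   ]
 [ 0.702 -0.206  0.   ]]
scene [[ 0.38  -0.254  0.   ]
 [ 0.374 -0.172  0.   ]
 [ 0.365 -0.273  0.   ]
 [ 0.451 -0.302  0.   ]
 [ 0.603 -0.37   0.   ]
 [ 0.45   0.16   0.   ]
 [ 0.521  0.029  0.   ]
 [ 0.532 -0.1    0.   ]
 [ 0.355  0.004  0.   ]
 [ 0.602  0.263  0.   ]]
(448, 800, 3)
(590, 708, 3)
```

View pics/crop_d.png

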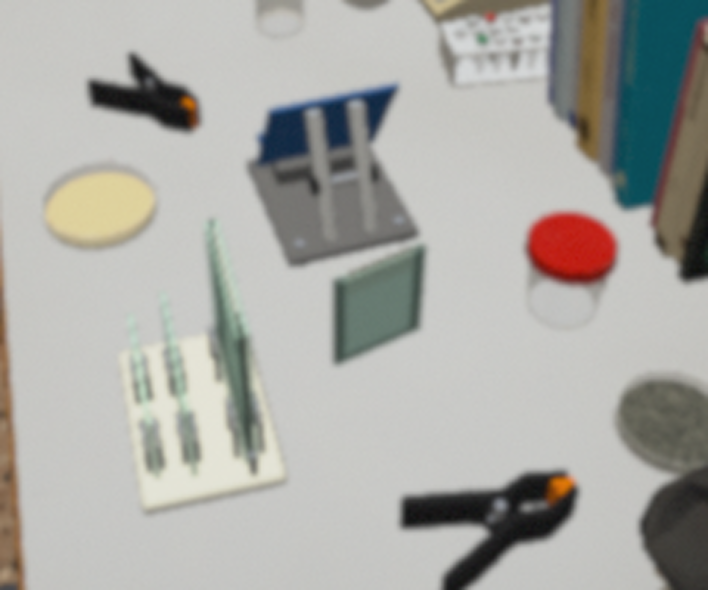

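The side crop shows the rack with the slot on the far-x side and the cassette's thickness along world x. The cradle faces world +y, with its props towards -y. Both clamps point roughly to +x. I'll hover over the rack first.

Request:
move_arm --moves '[[[0.06,-0.2,0.08,-20,100],[0.12,-0.35,0.08,-40,100],[0.2,-0.5,0.08,-60,100],[0.264,-0.7,0.08,-70,100],[0.264,-0.7,0.08,-70,100]]]'

```text
clock: 0.78
eef_pos: [0.2727, 0.1821, 0.2807]
tool_rot: [0.598, 0.801, 0.0, 0.0]
ft_force: [1.4, 0.3, 1.0]
grip_width: 0.0853
grasp_force: 0.0
```

Request:
move_arm --moves '[[[0.18,-0.45,0.0,-28,100],[0.18,-0.45,0.0,-28,100],[0.18,-0.45,0.0,-28,100],[0.18,-0.45,0.0,-28,100],[0.18,-0.45,0.0,-28,100]]]'

```text
clock: 1.4
eef_pos: [0.3889, -0.1085, 0.2806]
tool_rot: [0.773, 0.635, 0.0, 0.0]
ft_force: [0.2, 0.6, 0.6]
grip_width: 0.0853
grasp_force: 0.0
```

Request:
move_arm --moves '[[[0.02,-0.06,0.02,4,100],[0.03,-0.12,0.03,8,100],[0.03,-0.12,0.03,8,100]]]'

```text
clock: 1.78
eef_pos: [0.419, -0.23, 0.3101]
tool_rot: [0.728, 0.685, -0.0, 0.0]
ft_force: [-0.5, 0.1, -0.1]
grip_width: 0.085
grasp_force: 0.0
```

```bash
python3 - <<'E'
from h import *
c=wrist("w1"); print(c["p"],c["q"],monitor.get_obs()["joint_pos"])
cv2.imwrite("pics/w1.png",c["color"][:,:,::-1])
E
```

```text
[ 0.41898268 -0.22997966  0.31008078] [ 7.28468041e-01  6.85079738e-01 -2.21576676e-04  1.32578812e-04] [-4.99244083e-01  1.74935723e-01  1.24598674e-01  1.52168942e+00
  5.41990219e-05  1.13132137e+00]
```

View pics/w1.png

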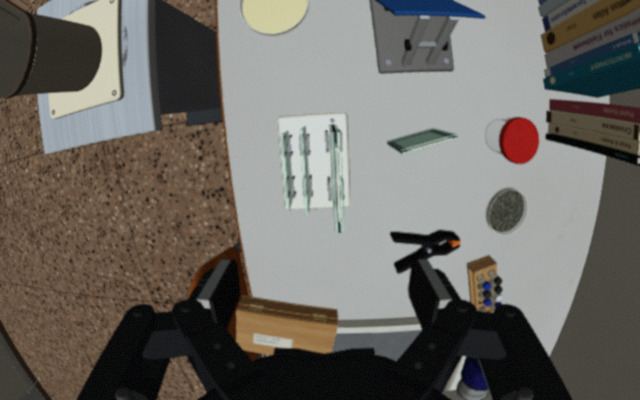

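The wrist picture shows the rack at (315,160), the cassette edge-on from (333,122) to (339,232), the cradle at (415,35), clamp 2 at (425,245) and the decoy cassette at (422,140).

```bash
python3 - <<'E'
from h import *
c=load("w1.npz"); im=c["color"][:,:,::-1]
def cr(x0,y0,x1,y1,f): return cv2.resize(im[y0:y1,x0:x1],None,fx=f,fy=f,interpolation=cv2.INTER_CUBIC)
M=np.zeros((560,800,3),np.uint8)
a=cr(270,100,360,240,4);M[:a.shape[0],:a.shape[1]]=a
b=cr(365,0,495,85,3.2);M[:b.shape[0],370:370+b.shape[1]]=b
d=cr(380,222,470,282,4.4);M[290:290+d.shape[0],370:370+d.shape[1]]=d
cv2.imwrite("pics/m1.png",M)
E
```

```text
(no output)
```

View pics/m1.png

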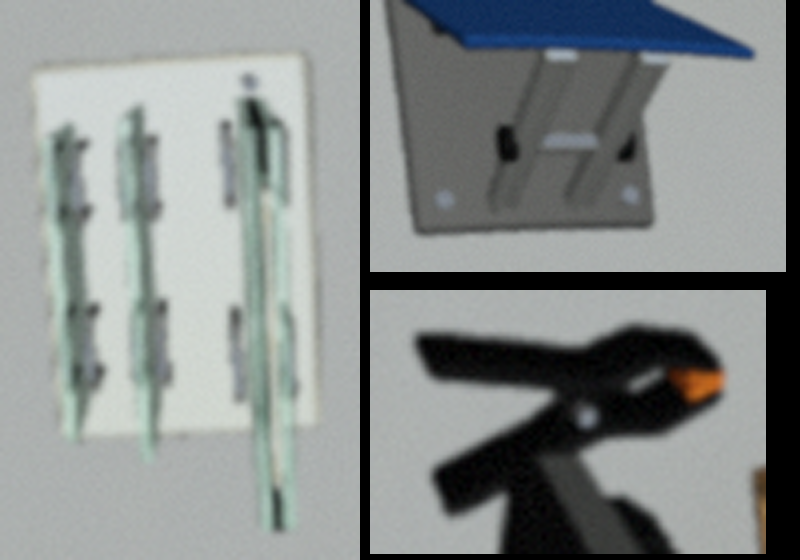

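```bash
python3 - <<'E'
from h import *
np.set_printoptions(precision=4,suppress=True)
c=load("w1.npz")
m=lambda x,y:(270+x/4,100+y/4)
A=plane(c,[m(267,186),m(278,528)],.14); print("cass top",A,np.linalg.norm(A[1]-A[0]),A.mean(0))
print("cass low end",plane(c,[m(250,103)],.012))
B=plane(c,[m(33,70),m(303,55),m(318,424),m(58,438)],.008);print("base",B,B.mean(0),[np.linalg.norm(B[i]-B[i-1]) for i in range(4)])
m2=lambda x,y:(365+(x-370)/3.2,y/3.2)
C=plane(c,[m2(417,233),m2(652,226)],.012);print("foot rear",C,np.linalg.norm(C[1]-C[0]))
D=plane(c,[m2(465,42),m2(752,54)],.04+.1*np.cos(.49));print("back top rear",D,np.linalg.norm(D[1]-D[0]))
m3=lambda x,y:(380+(x-370)/4.4,222+(y-290)/4.4)
E=plane(c,[m3(417,350),m3(445,495),m3(587,417),m3(715,385)],.032);print("clamp2 ha,hb,hinge,mouth",E,np.linalg.norm(E[1]-E[0]))
E
```

```text
cass top [[ 0.4347 -0.194   0.14  ]
 [ 0.4331 -0.2881  0.14  ]] 0.09415696665789075 [ 0.4339 -0.2411  0.14  ]
cass low end [[ 0.4346 -0.1817  0.012 ]]
base [[ 0.3581 -0.1645  0.008 ]
 [ 0.4545 -0.1657  0.008 ]
 [ 0.4539 -0.3042  0.008 ]
 [ 0.3544 -0.3038  0.008 ]] [ 0.4052 -0.2345  0.008 ] [np.float64(0.13930999613934583), np.float64(0.09640216330813225), np.float64(0.13849208292258686), np.float64(0.09948180893630622)]
foot rear [[ 0.5054 -0.1083  0.012 ]
 [ 0.6177 -0.1026  0.012 ]] 0.11249155398842259
back top rear [[ 0.5045 -0.0531  0.1282]
 [ 0.6119 -0.0478  0.1282]] 0.10756036507095897
clamp2 ha,hb,hinge,mouth [[ 0.5135 -0.3472  0.032 ]
 [ 0.5257 -0.4064  0.032 ]
 [ 0.5779 -0.3792  0.032 ]
 [ 0.6282 -0.3712  0.032 ]] 0.06040870387202293
```

Request:
move_arm --moves '[[[0.015,-0.005,-0.05,2.5,100],[0.015,-0.005,-0.1,2.5,100],[0.015,-0.005,-0.15,2.5,100],[0.015,-0.005,-0.2,2.5,100],[0.015,-0.005,-0.205,2.5,100]]]'

```text
clock: 2.45
eef_pos: [0.4301, -0.228, 0.1023]
tool_rot: [0.711, 0.703, -0.001, -0.005]
ft_force: [0.1, 0.5, 1.3]
grip_width: 0.0855
grasp_force: 0.0
```

Request:
move_arm --moves '[[[0,0,0,0,50],[0,0,0,0,25],[0,0,0,0,0],[0,0,0,0,0],[0,0,0,0,0]]]'

```text
clock: 3.08
eef_pos: [0.4342, -0.2317, 0.1066]
tool_rot: [0.711, 0.703, 0.0, 0.001]
ft_force: [-2.0, 0.3, 5.5]
grip_width: 0.0093
grasp_force: 59.6
```

Request:
move_arm --moves '[[[0,0,0.03,0,0],[0,0,0.07,0,0],[0,0,0.11,0,0],[0,0,0.15,0,0],[0.02,0.02,0.16,8,0]]]'

```text
clock: 3.7
eef_pos: [0.454, -0.2126, 0.2682]
tool_rot: [0.66, 0.751, 0.0, 0.002]
ft_force: [0.2, 0.2, -3.5]
grip_width: 0.0093
grasp_force: 59.0
```

Request:
move_arm --moves '[[[0.02,0.05,0,10,0],[0.04,0.09,0,20,0],[0.06,0.13,0,30,0],[0.08,0.17,0,40,0],[0.1,0.21,0,50,0]]]'

```text
clock: 4.32
eef_pos: [0.5536, -0.0, 0.2645]
tool_rot: [0.279, 0.96, -0.0, -0.001]
ft_force: [0.4, 0.3, -2.4]
grip_width: 0.0094
grasp_force: 58.9
```

Request:
move_arm --moves '[[[0,0.01,0,10,0],[0,0.01,0,20,0],[0,0.01,0,30,0],[0,0.01,0,36,0],[0,0.01,0,36,0]]]'

```text
clock: 4.95
eef_pos: [0.5531, 0.0087, 0.2646]
tool_rot: [-0.028, 1.0, 0.0, -0.001]
ft_force: [-0.1, 0.4, -2.7]
grip_width: 0.009
grasp_force: 59.3
```

```bash
python3 - <<'E'
from h import *
o=monitor.get_obs(); print(o["eef_pos"],R.from_quat(o["tool_rot"]).as_matrix()[:,1],o["grip_width"],o["joint_pos"])
c=vision.camera("side"); np.savez("d1.npz",**c)
M=cv2.resize(c["color"][130:250,250:440,::-1],None,fx=4.2,fy=4.2,interpolation=cv2.INTER_CUBIC);cv2.imwrite("pics/d1.png",M)
E
```

```text
[0.55311204 0.00867318 0.26457074] [-5.65009959e-02  9.98402533e-01  1.38297078e-04] 0.009012703193411865 [ 1.56517683e-02  3.39472678e-01  2.25978557e-01  1.45945481e+00
  5.03664947e-05 -4.08795362e-02]
```

View pics/d1.png

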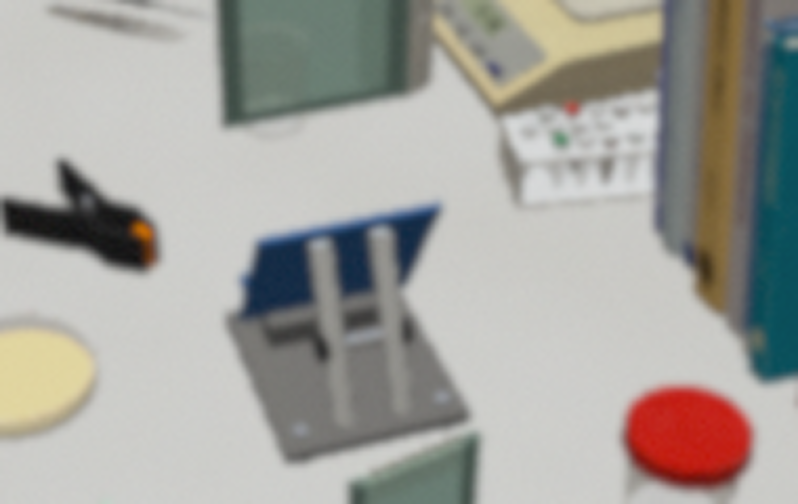

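Request:
move_arm --moves '[[[0,-0.002,-0.04,0,0],[0,-0.002,-0.08,0,0],[0,-0.002,-0.105,0,0],[0,-0.002,-0.112,0,0],[0,-0.002,-0.112,0,0]]]'

```text
clock: 5.62
eef_pos: [0.5537, 0.0067, 0.1537]
tool_rot: [-0.029, 1.0, 0.0, -0.0]
ft_force: [0.6, 0.2, -2.4]
grip_width: 0.009
grasp_force: 59.1
```

The side picture shows the cassette's bottom edge from (228,123) to (405,92) on the near face, and the backrest's top edge from (258,242) to (440,205).

```bash
python3 - <<'E'
from h import *
np.set_printoptions(precision=4,suppress=True)
c=load("d1.npz"); m=lambda x,y:(250+x/4.2,130+y/4.2)
for z in(.166,.17):
  A=plane(c,[m(226,124),m(403,94),m(432,88)],z);print(A,A[:2].mean(0),np.linalg.norm(A[1]-A[0]),np.linalg.norm(A[2]-A[0]))
B=plane(c,[m(257,243),m(440,205)],.1285);print(B,B.mean(0),np.linalg.norm(B[1]-B[0]))
E
```

```text
[[0.5008 0.0087 0.166 ]
 [0.6068 0.0114 0.166 ]
 [0.625  0.013  0.166 ]] [0.5538 0.01   0.166 ] 0.10600721969903551 0.124256289161342
[[0.4996 0.0027 0.17  ]
 [0.6048 0.0053 0.17  ]
 [0.6228 0.0069 0.17  ]] [0.5522 0.004  0.17  ] 0.10515963813957709 0.12326279702336414
[[ 0.5023 -0.0563  0.1285]
 [ 0.6106 -0.05    0.1285]] [ 0.5564 -0.0532  0.1285] 0.10849104075577426
```

Request:
move_arm --moves '[[[0,-0.001,-0.003,0,0],[0,-0.001,-0.005,0,0],[0,-0.001,-0.007,0,0],[0,-0.001,-0.008,0,0],[0,-0.001,-0.008,0,0]]]'

```text
clock: 6.25
eef_pos: [0.5535, 0.0057, 0.1455]
tool_rot: [-0.029, 1.0, 0.0, -0.0]
ft_force: [0.0, 0.1, -2.2]
grip_width: 0.0091
grasp_force: 59.2
```

Request:
move_arm --moves '[[[0,0,-0.001,0,0],[0,0,-0.002,0,0],[0,0,-0.002,0,0]]]'

```text
clock: 6.62
eef_pos: [0.5535, 0.0057, 0.1434]
tool_rot: [-0.029, 1.0, 0.0, -0.0]
ft_force: [0.4, -1.0, -1.2]
grip_width: 0.0089
grasp_force: 59.2
```

Request:
move_arm --moves '[[[0,0,-0.001,0,0],[0,0,-0.001,0,0]]]'

```text
clock: 6.88
eef_pos: [0.5536, 0.0057, 0.1425]
tool_rot: [-0.029, 1.0, -0.0, -0.0]
ft_force: [-0.6, -0.7, -2.6]
grip_width: 0.0092
grasp_force: 59.2
```

Request:
move_arm --moves '[[[0,0,-0.001,0,0],[0,0,-0.002,0,0],[0,0,-0.002,0,0]]]'

```text
clock: 7.25
eef_pos: [0.5539, 0.0056, 0.1421]
tool_rot: [-0.029, 1.0, -0.0, 0.001]
ft_force: [-2.8, -0.1, 5.2]
grip_width: 0.009
grasp_force: 60.8
```

Request:
move_arm --moves '[[[0,0,-0.001,0,0],[0,0,-0.001,0,0]]]'

```text
clock: 7.5
eef_pos: [0.554, 0.0056, 0.142]
tool_rot: [-0.029, 1.0, -0.0, 0.001]
ft_force: [-4.1, -0.8, 9.8]
grip_width: 0.0092
grasp_force: 61.6
```

Request:
move_arm --moves '[[[0,0,0.002,0,14],[0,0,0.002,0,18],[0,0,0.002,0,24],[0,0,0.002,0,30],[0,0,0.002,0,36]]]'

```text
clock: 8.12
eef_pos: [0.5535, 0.0057, 0.1413]
tool_rot: [-0.029, 1.0, -0.0, -0.0]
ft_force: [0.1, 0.5, -0.8]
grip_width: 0.0306
grasp_force: 0.1
```

Request:
move_arm --moves '[[[0,0,0,0,44],[0,0,0,0,52],[0,0,0,0,60],[0,0,0,0,68],[0,0,0,0,76]]]'

```text
clock: 8.75
eef_pos: [0.5536, 0.0057, 0.1416]
tool_rot: [-0.029, 1.0, -0.0, 0.0]
ft_force: [0.8, -1.1, 0.0]
grip_width: 0.0649
grasp_force: 0.1
```

```bash
python3 - <<'E'
from h import *
o=monitor.get_obs(); print(o["eef_pos"],o["grip_width"],o["ft_force"])
a=vision.camera("side"); np.savez("d2.npz",**a)
b=wrist("w2"); s=vision.camera("scene")
M=np.zeros((600,800,3),np.uint8)
M[:280,:400]=cv2.resize(a["color"][120:246,260:440,::-1],(400,280),interpolation=cv2.INTER_CUBIC)
M[:280,400:]=cv2.resize(s["color"][150:276,250:430,::-1],(400,280),interpolation=cv2.INTER_CUBIC)
M[280:]=cv2.resize(b["color"][100:356,:,::-1],(800,320),interpolation=cv2.INTER_CUBIC)
cv2.imwrite("pics/m2.png",M)
E
```

```text
[0.55360164 0.00567973 0.14157704] 0.0648896363623345 [ 7.61254826e-01 -1.06009491e+00  8.91387546e-04]
```

View pics/m2.png

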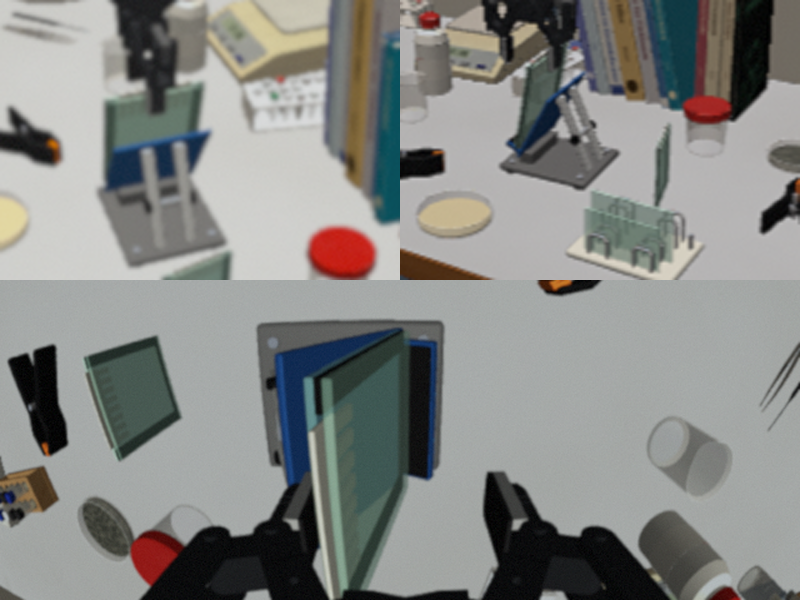

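The glass is leaning on the rear finger with its foot on the ledge. I'll ease it back onto the backrest.

Request:
move_arm --moves '[[[0,0,0,0,84],[0,0,0,0,92],[0,-0.003,-0.002,0,100],[0,-0.007,-0.005,0,100],[0,-0.012,-0.008,0,100]]]'

```text
clock: 9.52
eef_pos: [0.5537, -0.0068, 0.1334]
tool_rot: [-0.029, 1.0, -0.0, 0.0]
ft_force: [0.7, -1.3, 0.5]
grip_width: 0.0853
grasp_force: 0.4
```

Request:
move_arm --moves '[[[0,-0.004,-0.002,0,100],[0,-0.008,-0.003,0,100],[0,-0.012,-0.003,0,100],[0,-0.016,-0.003,0,100],[0,-0.02,-0.003,0,100]]]'

```text
clock: 10.15
eef_pos: [0.5537, -0.0264, 0.1307]
tool_rot: [-0.029, 1.0, 0.0, 0.0]
ft_force: [0.6, 0.8, -0.4]
grip_width: 0.0855
grasp_force: 0.0
```

Request:
move_arm --moves '[[[0,-0.002,0.01,0,100],[0,-0.002,0.03,0,100],[0,0,0.06,0,100],[0,0.02,0.1,0,100],[0,0.02,0.14,0,100]]]'

```text
clock: 10.78
eef_pos: [0.5535, -0.0053, 0.2726]
tool_rot: [-0.03, 1.0, 0.0, 0.0]
ft_force: [0.3, -0.2, -0.5]
grip_width: 0.0849
grasp_force: 0.0
```

```bash
python3 - <<'E'
from h import *
o=monitor.get_obs(); print(o["eef_pos"],o["grip_width"],o["ft_force"])
a=vision.camera("side"); np.savez("d3.npz",**a)
b=wrist("w3"); s=vision.camera("scene"); np.savez("s3.npz",**s)
M=np.zeros((600,800,3),np.uint8)
M[:240,:343]=cv2.resize(a["color"][120:246,260:440,::-1],(343,240),interpolation=cv2.INTER_CUBIC)
M[300:540,:343]=cv2.resize(s["color"][150:276,250:430,::-1],(343,240),interpolation=cv2.INTER_CUBIC)
M[:,350:]=cv2.resize(b["color"][0:400,170:470,::-1],(450,600),interpolation=cv2.INTER_CUBIC)
cv2.imwrite("pics/m3.png",M)
E
```

```text
[ 0.55350578 -0.00525402  0.2726099 ] 0.08491027236526036 [ 0.32921876 -0.19060538 -0.49940001]
```

View pics/m3.png

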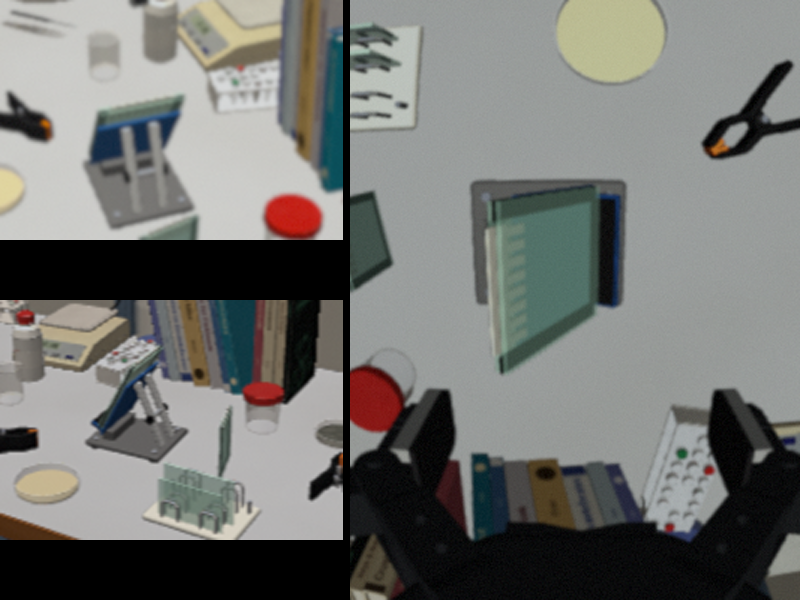

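The cassette now leans flat in the cradle. In the crop it spans about (487,200) to (597,303), clear of the fingers, and clamp 1 is at (760,110). I'll check its seat against the model and locate both clamps numerically.

```bash
cat > seg.py <<'E'
from h import *
def clamp(c,box,zt=.030):
    im=c["color"].astype(int); x0,y0,x1,y1=box
    V,U=np.mgrid[y0:y1,x0:x1]; p=im[y0:y1,x0:x1]
    org=(p[...,0]>150)&(p[...,2]<90)&(p[...,0]-p[...,2]>90)
    dark=(p.max(-1)<70)
    n,l,st,ce=cv2.connectedComponentsWithStats((dark|org).astype(np.uint8))
    lab=np.bincount(l[org],minlength=n); lab[0]=0; k=lab.argmax(); m=l==k
    P=plane(c,np.c_[U[m],V[m]],zt)[:,:2]; O=plane(c,np.c_[U[org&m],V[org&m]],zt)[:,:2]
    h=cv2.convexHull((P*1e4).astype(np.int32))
    a=cv2.approxPolyDP(h,40,True)[:,0]/1e4
    return P,O,a
E
python3 - <<'E'
from seg import *
np.set_printoptions(precision=4,suppress=True)
w3=load("w3.npz");w1=load("w1.npz")
for n,c,b in(("c1",w3,(395,20,560,115)),("c2",w1,(382,222,470,270))):
    P,O,a=clamp(c,b); print(n,len(P),"orange",O.mean(0),"\nhull",a.tolist())
# seated cassette model
d3=load("d3.npz"); s=np.array([.5547,-.0005,.04]); yaw=np.deg2rad(-87.1)
Rb=R.from_euler("z",yaw).as_matrix()@R.from_euler("y",.49).as_matrix()
f=lambda L:s+np.array(L)/1000@Rb.T
cor=f([(-10,-55,0),(-10,55,0),(-10,55,130),(-10,-55,130),(0,-55,130),(0,55,130)])
print("wrist crop",(proj(w3,cor)-[170,0])*1.5+[350,0])
print("side crop",(proj(d3,cor)-[260,120])*1.905)
print("back top rear side",(proj(d3,f([(5,-55,100),(5,55,100)]))-[260,120])*1.905)
E
```

```text
c1 42 orange [0.4593 0.1052] 
hull [[0.4641, 0.1], [0.4587, 0.1117], [0.4528, 0.1071]]
c2 26 orange [ 0.6244 -0.3707] 
hull [[0.6301, -0.3712], [0.6189, -0.3683], [0.6195, -0.3738]]
wrist crop [[600.1928 183.6062]
 [597.7991 312.6924]
 [507.3371 372.8243]
 [499.8472 197.4401]
 [486.3115 196.9356]
 [495.0085 369.1798]]
side crop [[ 87.0963 152.039 ]
 [163.4539 136.0968]
 [182.8189  91.4154]
 [ 96.6081 108.273 ]
 [ 98.805  115.617 ]
 [185.3024  98.49  ]]
back top rear side [[ 97.3767 130.166 ]
 [181.5009 113.1284]]
```

```bash
sed -i 's/dark=(p.max(-1)<70)/dark=(p.max(-1)<100)/; s/(dark|org).astype(np.uint8))/cv2.morphologyEx((dark|org).astype(np.uint8),cv2.MORPH_CLOSE,np.ones((5,5),np.uint8)))/' seg.py
python3 - <<'E'
from seg import *
np.set_printoptions(precision=4,suppress=True)
w3=load("w3.npz");w1=load("w1.npz")
for n,c,b in(("c1",w3,(395,20,560,115)),("c2",w1,(382,222,470,270))):
    P,O,a=clamp(c,b); print(n,len(P),"orange",O.mean(0),"\nhull",a.tolist())
    # distance profile from mouth
    o=O.mean(0); r=np.linalg.norm(P-o,axis=1); far=P[r>.085]; ax=o-P.mean(0); ax/=np.linalg.norm(ax)
    for lo in(.06,.075,.09):
        q=P[(r>lo)&(r<lo+.012)]; t=(q-o)@[-ax[1],ax[0]]; print(lo,"lateral",np.sort(t)[[0,-1]], "n",len(t))
    print("axis yaw",np.degrees(np.arctan2(ax[1],ax[0])))
E
```

```text
c1 1554 orange [0.4593 0.1052] 
hull [[0.4694, 0.0992], [0.4618, 0.1286], [0.4195, 0.2043], [0.372, 0.1668], [0.3781, 0.1509], [0.4394, 0.0993], [0.4577, 0.0888]]
0.06 lateral [-0.0222  0.0268] n 145
0.075 lateral [-0.026   0.0329] n 140
0.09 lateral [-0.0279  0.0384] n 123
axis yaw -46.851614069364665
c2 1680 orange [ 0.6244 -0.3707] 
hull [[0.6308, -0.3768], [0.627, -0.3602], [0.6133, -0.3485], [0.5127, -0.3436], [0.5227, -0.408], [0.5973, -0.4162]]
0.06 lateral [-0.0407  0.0269] n 254
0.075 lateral [-0.0367  0.0308] n 203
0.09 lateral [-0.0333  0.0347] n 163
axis yaw 4.2167331226784
```

Request:
move_arm --moves '[[[-0.04,0.05,0.01,10,100],[-0.08,0.1,0.01,20,100],[-0.12,0.14,0.01,30,100],[-0.142,0.171,0.01,40,100],[-0.142,0.171,0.01,50,100]]]'

```text
clock: 11.55
eef_pos: [0.4094, 0.1663, 0.2801]
tool_rot: [-0.453, 0.891, 0.0, -0.001]
ft_force: [0.7, -0.6, -0.3]
grip_width: 0.0853
grasp_force: 0.0
```

Request:
move_arm --moves '[[[0,0,-0.02,10,100],[0,0,-0.03,20,100],[0,0,-0.04,30,100],[0,0,-0.04,40,100],[0,0,-0.04,50,100]]]'

```text
clock: 12.18
eef_pos: [0.4109, 0.1643, 0.2395]
tool_rot: [0.786, -0.618, -0.001, 0.001]
ft_force: [0.6, -0.2, -0.4]
grip_width: 0.0858
grasp_force: 0.0
```

Request:
move_arm --moves '[[[0,0,0,10,100],[0,0,0,20,100],[0,0,0,25,100],[0,0,0,25,100],[0,0,0,25,100]]]'

```text
clock: 12.8
eef_pos: [0.4113, 0.1645, 0.2402]
tool_rot: [0.9, -0.436, -0.0, 0.0]
ft_force: [-0.9, 0.2, 0.1]
grip_width: 0.0856
grasp_force: 0.0
```

```bash
python3 - <<'E'
from seg import *
np.set_printoptions(precision=4,suppress=True)
c=wrist("w4"); t=R.from_quat(c["q"]).as_matrix()[:,1]; print(c["p"],np.degrees(np.arctan2(t[1],t[0])))
w1=load("w1.npz");print("books",plane(w1,[(545,85),(549,135)],0))
P,O,a=clamp(c,(150,60,500,330)); print(len(P),"orange",O.mean(0),"\nhull",a.tolist())
print("hull px",proj(c,np.c_[a,np.full(len(a),.03)]).round().tolist())
cv2.imwrite("pics/w4.png",c["color"][:,:,::-1])
E
```

```text
[0.4113 0.1645 0.2402] -141.75935281627213
books [[ 0.807  -0.1099 -0.    ]
 [ 0.8195 -0.1978 -0.    ]]
1635 orange [0.4594 0.1052] 
hull [[0.4695, 0.1062], [0.4208, 0.2037], [0.3713, 0.1663], [0.4487, 0.0999], [0.4587, 0.0963]]
hull px [[315.0, 104.0], [297.0, 195.0], [349.0, 196.0], [333.0, 111.0], [328.0, 103.0]]
```

View pics/w4.png

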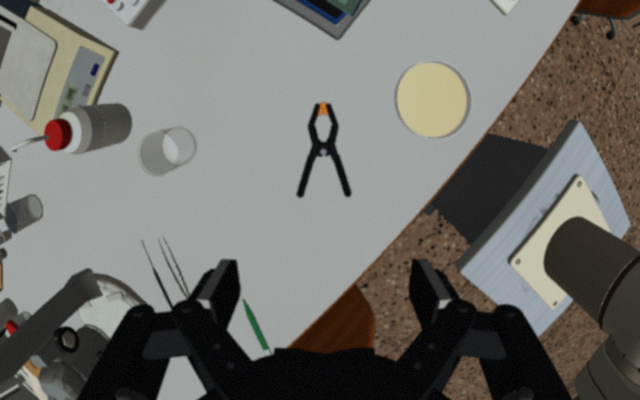

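The picture shows clamp 1 aligned with the camera's column: jaws at (322,105), handles at (300,195) and (348,195), with nothing in the way. I'll descend and squeeze.

Request:
move_arm --moves '[[[-0.001,0.003,-0.06,0,100],[-0.001,0.003,-0.12,0,100],[-0.001,0.003,-0.18,0,100],[-0.001,0.003,-0.22,0,100],[-0.001,0.003,-0.226,0,100]]]'

```text
clock: 13.48
eef_pos: [0.408, 0.1666, 0.0121]
tool_rot: [0.9, -0.436, -0.002, 0.002]
ft_force: [-1.0, -0.8, -0.6]
grip_width: 0.0855
grasp_force: 0.0
```

Request:
move_arm --moves '[[[0,0,0,0,60],[0,0,0,0,40],[0,0,0,0,20],[0,0,0,0,0],[0,0,0,0,0]]]'

```text
clock: 14.1
eef_pos: [0.4142, 0.1694, 0.0187]
tool_rot: [0.9, -0.436, 0.003, -0.003]
ft_force: [-2.3, 0.8, 13.8]
grip_width: 0.0297
grasp_force: 58.8
```

Request:
move_arm --moves '[[[0,0,0,0,0],[0,0,0.02,0,0],[0,0,0.06,0,0],[0,0,0.12,0,0],[0,0,0.12,0,0]]]'

```text
clock: 14.72
eef_pos: [0.4153, 0.1696, 0.1413]
tool_rot: [0.9, -0.436, 0.005, -0.005]
ft_force: [0.0, -0.2, -1.5]
grip_width: 0.0298
grasp_force: 60.0
```

```bash
python3 - <<'E'
from seg import *
np.set_printoptions(precision=4,suppress=True)
c=wrist("w5"); T=R.from_quat(c["q"]).as_matrix(); t=T[:,1]; print(c["p"],np.degrees(np.arctan2(t[1],t[0])))
p=c["color"].astype(int); org=(p[...,0]>150)&(p[...,2]<90)&(p[...,0]-p[...,2]>90)
n,l,st,ce=cv2.connectedComponentsWithStats(org.astype(np.uint8))
for i in range(1,n):
    if st[i,4]>15:
        X=(plane(c,[ce[i]],c["p"][2]+.004)[0]-c["p"])@T; print(st[i],ce[i],"tool",X)
cv2.imwrite("pics/w5.png",c["color"][:,:,::-1])
E
```

```text
[0.4153 0.1696 0.1413] -141.69213649290782
[280  86  13  33 304] [286.398  102.0428] tool [ 0.0822 -0.0167 -0.0034]
[361  87  14  33 302] [366.6821 102.9834] tool [ 0.0819  0.019  -0.0039]
```

Request:
move_arm --moves '[[[0,-0.02,0.06,-10,0],[0.02,-0.05,0.11,-20,0],[0.05,-0.08,0.14,-30,0],[0.08,-0.11,0.14,-40,0],[0.11,-0.14,0.14,-50,0]]]'

```text
clock: 15.4
eef_pos: [0.5213, 0.0267, 0.2745]
tool_rot: [-0.629, 0.777, -0.0, 0.0]
ft_force: [-0.1, 0.4, -0.6]
grip_width: 0.03
grasp_force: 60.0
```

Request:
move_arm --moves '[[[0.04,-0.02,0,-10,0],[0.08,-0.04,0,-20,0],[0.12,-0.05,0,-30,0],[0.16,-0.06,0,-40,0],[0.18,-0.06,0,-50,0]]]'

```text
clock: 16.02
eef_pos: [0.7017, -0.0334, 0.2721]
tool_rot: [-0.241, 0.971, 0.0, -0.001]
ft_force: [1.2, 0.3, -1.2]
grip_width: 0.0298
grasp_force: 60.0
```

Request:
move_arm --moves '[[[0,0,0,-10,0],[0,0,0,-20,0],[0,0,0,-25,0],[0,0,0,-25,0],[0,0,0,-25,0]]]'

```text
clock: 16.65
eef_pos: [0.7004, -0.0323, 0.2739]
tool_rot: [-0.03, 1.0, 0.0, -0.001]
ft_force: [-0.2, 0.1, -0.2]
grip_width: 0.03
grasp_force: 60.0
```

```bash
cat > mouth.py <<'E'
from seg import *
np.set_printoptions(precision=4,suppress=True)
s=np.array([.5547,-.0005,.04]); Rz=R.from_euler("z",np.deg2rad(-87.1)).as_matrix(); Rb=Rz@R.from_euler("y",.49).as_matrix()
def blobs(c,mn=10):
    p=c["color"].astype(int); org=(p[...,0]>150)&(p[...,2]<90)&(p[...,0]-p[...,2]>90)&(p[...,1]>50)
    n,l,st,ce=cv2.connectedComponentsWithStats(org.astype(np.uint8)); return [(ce[i].round(1).tolist(),int(st[i,4])) for i in range(1,n) if st[i,4]>mn]
if __name__=="__main__":
    import sys
    c=wrist("wm"); d=vision.camera("side"); np.savez("dm.npz",**d)
    T=R.from_quat(c["q"]).as_matrix(); t=T[:,1]; p=c["p"]; print("TCP",p,"yaw",np.degrees(np.arctan2(t[1],t[0])),"cradle",(p-s)@Rz)
    print("wrist",blobs(c)); print("side",blobs(d,4))
    print("pred mouth side", proj(d,p+T@[.082,0,.003]))
    for b,n in blobs(c):
        X=plane(c,[b],p[2]+.010)[0]; print("tool",(X-p)@T,"cradle",(X-s)@Rz,n)
E
python3 mouth.py
```

```text
TCP [ 0.7004 -0.0323  0.2739] yaw 93.38633075509343 cradle [0.0391 0.1439 0.2339]
wrist [([286.5, 101.5], 329), ([366.6, 102.7], 320), ([100.2, 111.5], 33), ([174.5, 149.2], 12)]
side [([242.4, 42.0], 32), ([227.5, 44.4], 63), ([255.4, 54.5], 13), ([314.6, 57.4], 57), ([231.8, 57.5], 85), ([295.0, 54.5], 6), ([343.5, 111.7], 19), ([355.9, 113.2], 11), ([176.6, 123.0], 5), ([181.9, 147.1], 15), ([212.5, 178.9], 76), ([200.1, 216.5], 59), ([179.2, 225.6], 20), ([205.3, 232.0], 85), ([415.0, 226.2], 39), ([188.0, 233.4], 20), ([216.4, 232.0], 5), ([177.4, 234.9], 11), ([186.4, 244.3], 9), ([201.5, 247.7], 30), ([173.2, 247.6], 8), ([182.6, 253.6], 39), ([197.7, 258.5], 33), ([206.2, 258.1], 17), ([178.7, 263.0], 13), ([190.5, 272.5], 22), ([409.9, 314.1], 30)]
pred mouth side [[358.8691 121.9169]]
tool [ 0.0814 -0.0164 -0.0099] cradle [0.0562 0.0627 0.2439] 329
tool [ 0.0809  0.0176 -0.0099] cradle [0.0222 0.0628 0.2439] 320
tool [ 0.0853 -0.1149 -0.0099] cradle [0.1547 0.0596 0.2439] 33
tool [ 0.0625 -0.0704 -0.0099] cradle [0.11   0.082  0.2439] 12
```

```bash
python3 - <<'E'
from mouth import *
c=load("wm.npz");d=load("dm.npz");T=R.from_quat(c["q"]).as_matrix()
for w in((286.5,101.5),(366.6,102.7)):
    for q in((343.5,111.7),(355.9,113.2)):
        X,e=tri(c,[w],d,[q]); print(w,q,X,(X-c["p"])@T,"err",e)
p=c["p"]; print("pads pred",proj(d,p+np.array([[.082,-.017,.003],[.082,.018,.003]])@T.T))
# side-view handle check: dark near
E
```

```text
(286.5, 101.5) (343.5, 111.7) [ 0.6012 -0.0455  0.3021] [ 0.0998 -0.0073 -0.028 ] err 0.03977096207764195
(286.5, 101.5) (355.9, 113.2) [ 0.6137 -0.0495  0.2984] [ 0.0876 -0.0121 -0.0243] err 0.01372121652797691
(366.6, 102.7) (343.5, 111.7) [ 0.6051 -0.0149  0.2853] [ 0.0942  0.023  -0.0113] err 0.02871954184304943
(366.6, 102.7) (355.9, 113.2) [ 0.6179 -0.0191  0.2831] [ 0.0816  0.018  -0.0091] err 0.0013541275779231539
pads pred [[361.8673 125.4565]
 [355.7919 118.284 ]]
```

Request:
move_arm --moves '[[[0.008,0,-0.04,-0.5,0],[0.008,0,-0.08,-0.5,0],[0.008,0,-0.12,-0.5,0],[0.008,0,-0.145,-0.5,0],[0.008,0,-0.149,-0.5,0]]]'

```text
clock: 17.38
eef_pos: [0.7068, -0.0322, 0.1228]
tool_rot: [-0.025, 1.0, 0.0, -0.003]
ft_force: [0.4, -0.2, -0.5]
grip_width: 0.0299
grasp_force: 60.0
```

Request:
move_arm --moves '[[[0,0,0,0,0],[0,0,0,0,0]]]'

```text
clock: 17.62
eef_pos: [0.7098, -0.0324, 0.1277]
tool_rot: [-0.025, 1.0, -0.0, 0.002]
ft_force: [0.1, 0.1, 0.1]
grip_width: 0.03
grasp_force: 60.1
```

```bash
python3 mouth.py | grep -v side
```

```text
TCP [ 0.7098 -0.0324  0.1277] yaw 92.82463104593032 cradle [0.0397 0.1533 0.0877]
wrist [([286.5, 101.5], 317), ([366.7, 102.5], 312), ([25.6, 116.9], 33)]
tool [ 0.0814 -0.0164 -0.0103] cradle [0.0559 0.0719 0.0977] 317
tool [ 0.081   0.0176 -0.0103] cradle [0.022  0.0723 0.0977] 312
tool [ 0.0921 -0.1847 -0.0103] cradle [0.2243 0.0609 0.0977] 33
```

Request:
move_arm --moves '[[[-0.004,0,-0.002,0,0],[-0.008,0,-0.002,0,0],[-0.012,-0.001,-0.002,0,0],[-0.014,-0.001,-0.002,0,0],[-0.014,-0.001,-0.002,0,0]]]'

```text
clock: 18.35
eef_pos: [0.6945, -0.0333, 0.1237]
tool_rot: [-0.025, 1.0, 0.0, 0.0]
ft_force: [-0.1, 0.6, -0.2]
grip_width: 0.0303
grasp_force: 60.0
```

Request:
move_arm --moves '[[[-0.003,0,0,0,0],[-0.006,0,0,0,0],[-0.008,0,0,0,0],[-0.008,0,0,0,0]]]'

```text
clock: 18.85
eef_pos: [0.6863, -0.0332, 0.1236]
tool_rot: [-0.025, 1.0, 0.0, -0.0]
ft_force: [-0.9, 1.5, 0.4]
grip_width: 0.0296
grasp_force: 60.1
```

```bash
python3 - <<'E'
from mouth import *
o=monitor.get_obs();print(o["eef_pos"],o["ft_force"],o["ft_torque"],(o["eef_pos"]-s)@Rz)
c=wrist("w6");print(blobs(c))
cv2.imwrite("pics/w6.png",cv2.resize(c["color"][20:245,180:480,::-1],(800,600),interpolation=cv2.INTER_CUBIC))
E
```

```text
[ 0.6863 -0.0332  0.1236] [-0.8731  1.4519  0.4206] [ 0.1331  0.0564 -0.0091] [0.0393 0.1298 0.0836]
[([366.8, 102.6], 306), ([25.1, 138.2], 38)]
```

Request:
move_arm --moves '[[[0,0.001,0,0,0],[0,0.002,-0.002,0,0],[0,0.003,-0.004,0,0],[0,0.003,-0.004,0,0]]]'

```text
clock: 19.4
eef_pos: [0.6868, -0.031, 0.1198]
tool_rot: [-0.025, 1.0, -0.001, 0.0]
ft_force: [0.3, -3.4, 1.1]
grip_width: 0.0299
grasp_force: 60.2
```

Request:
move_arm --moves '[[[0,0.001,-0.002,0,0],[0,0.0015,-0.004,0,0],[0,0.0015,-0.004,0,0]]]'

```text
clock: 19.77
eef_pos: [0.687, -0.0304, 0.117]
tool_rot: [-0.024, 1.0, -0.001, 0.001]
ft_force: [-1.4, -5.8, 6.4]
grip_width: 0.0295
grasp_force: 60.6
```

Request:
move_arm --moves '[[[0,0.001,-0.002,0,0],[0,0.002,-0.004,0,0],[0,0.002,-0.004,0,0]]]'

```text
clock: 20.15
eef_pos: [0.6875, -0.0283, 0.113]
tool_rot: [-0.024, 1.0, -0.001, 0.001]
ft_force: [0.4, -4.8, 5.4]
grip_width: 0.0297
grasp_force: 60.7
```

```bash
python3 - <<'E'
from mouth import *
o=monitor.get_obs();print(o["eef_pos"],o["ft_force"],o["ft_torque"],(o["eef_pos"]-s)@Rz)
E
```

```text
[ 0.6875 -0.0283  0.113 ] [ 0.4381 -4.7653  5.4397] [-1.0964  0.3369  0.5123] [0.0344 0.1312 0.073 ]
```

Request:
move_arm --moves '[[[0,0.001,-0.002,0,0],[0,0.002,-0.004,0,0],[0,0.002,-0.004,0,25],[0,0.002,-0.004,0,40],[0,0.002,-0.004,0,50]]]'

```text
clock: 20.78
eef_pos: [0.6862, -0.0246, 0.1071]
tool_rot: [-0.024, 1.0, 0.0, -0.0]
ft_force: [-0.8, -2.8, 0.6]
grip_width: 0.0429
grasp_force: 4.3
```

Request:
move_arm --moves '[[[0,0,0,0,60],[0,0,0,0,75],[0,0,0,0,100],[0,0,0,0,100],[0,0,0,0,100]]]'

```text
clock: 21.4
eef_pos: [0.6866, -0.0247, 0.1076]
tool_rot: [-0.025, 1.0, 0.0, 0.0]
ft_force: [-0.1, -0.5, -1.0]
grip_width: 0.0857
grasp_force: 0.0
```

```bash
python3 mouth.py
```

```text
TCP [ 0.6866 -0.0247  0.1076] yaw 92.82140382958562 cradle [0.0308 0.1305 0.0676]
wrist [([318.6, 95.9], 511), ([11.2, 140.5], 36)]
side [([242.6, 42.1], 30), ([227.5, 44.4], 63), ([337.8, 42.2], 5), ([255.4, 54.5], 13), ([314.7, 57.3], 58), ([232.0, 57.6], 87), ([295.0, 54.5], 6), ([343.6, 111.8], 18), ([177.1, 124.7], 10), ([181.9, 146.9], 16), ([212.5, 179.0], 78), ([200.0, 216.1], 78), ([178.7, 224.8], 30), ([205.1, 232.0], 110), ([415.8, 227.4], 41), ([188.3, 233.6], 25), ([216.6, 231.9], 9), ([177.2, 235.2], 13), ([186.6, 244.4], 12), ([201.5, 247.3], 37), ([173.3, 248.2], 12), ([181.7, 253.6], 53), ([197.3, 258.6], 39), ([206.1, 258.4], 19), ([185.4, 259.9], 7), ([178.8, 262.7], 16), ([189.9, 272.0], 32), ([409.9, 314.1], 30)]
pred mouth side [[349.4233 182.1482]]
tool [ 0.0836 -0.0028 -0.01  ] cradle [0.0335 0.0469 0.0776] 511
tool [ 0.0795 -0.2071 -0.01  ] cradle [0.2378 0.0507 0.0776] 36
```

Request:
move_arm --moves '[[[0,0,0.05,0,100],[0,0,0.1,0,100],[0,0,0.16,0,100],[-0.03,-0.03,0.18,-10,100],[-0.06,-0.08,0.18,-20,100]]]'

```text
clock: 22.12
eef_pos: [0.6278, -0.1043, 0.2906]
tool_rot: [0.151, 0.989, 0.0, 0.003]
ft_force: [0.7, -0.9, 0.3]
grip_width: 0.0855
grasp_force: 0.0
```

```bash
python3 - <<'E'
from mouth import *
c=wrist("w7");b=vision.camera("scene");np.savez("s7.npz",**b);np.savez("d7.npz",**vision.camera("side"))
print(c["p"],blobs(c))
print("scene",[x for x in blobs(b,3) if 280<x[0][0]<400 and 150<x[0][1]<260])
# predicted pad/front location and cassette corners check
pf=s+np.array([-10,48,72])/1000@Rb.T; print("pred wrist",proj(c,pf),"scene",proj(b,pf))
E
```

```text
[ 0.6278 -0.1043  0.2906] [([387.2, 138.9], 65), ([158.7, 216.0], 26)]
scene []
pred wrist [[390.6129 135.5892]] scene [[324.5428 187.0633]]
```

Request:
move_arm --moves '[[[-0.02,-0.05,0,-10,100],[-0.04,-0.1,0,-20,100],[-0.06,-0.16,0,-30,100],[-0.08,-0.22,0,-40,100],[-0.085,-0.265,0,-50,100]]]'

```text
clock: 22.9
eef_pos: [0.5411, -0.3715, 0.2876]
tool_rot: [0.556, 0.831, 0.0, 0.0]
ft_force: [0.6, 0.1, 0.9]
grip_width: 0.0852
grasp_force: 0.0
```

Request:
move_arm --moves '[[[0,0,0,-10,100],[0,0,-0.02,-20,100],[0,0,-0.03,-30,100],[0,0,-0.04,-40,100],[0,0,-0.04,-50,100]]]'

```text
clock: 23.52
eef_pos: [0.5421, -0.3687, 0.2458]
tool_rot: [0.854, 0.52, -0.0, -0.001]
ft_force: [-0.1, -0.9, 0.3]
grip_width: 0.0856
grasp_force: 0.0
```

Request:
move_arm --moves '[[[0,0,0,-10,100],[0,0,0,-20,100],[0,0,0,-30,100],[0,0,0,-40,100],[0,0,0,-50,100]]]'

```text
clock: 24.15
eef_pos: [0.5426, -0.369, 0.247]
tool_rot: [0.994, 0.11, -0.0, -0.0]
ft_force: [-0.9, -0.3, 0.3]
grip_width: 0.0852
grasp_force: 0.0
```

Request:
move_arm --moves '[[[0,0,0,-8,100],[0,0,0,-8,100]]]'

```text
clock: 24.4
eef_pos: [0.5424, -0.3691, 0.2471]
tool_rot: [0.999, 0.044, -0.0, -0.0]
ft_force: [-0.2, -0.4, -0.8]
grip_width: 0.0852
grasp_force: 0.0
```

```bash
python3 - <<'E'
from mouth import *
c=wrist("w8"); t=R.from_quat(c["q"]).as_matrix()[:,1]; print(c["p"],np.degrees(np.arctan2(t[1],t[0])),monitor.get_obs()["joint_pos"])
print([b for b in blobs(c) ])
P,O,a=clamp(c,(150,60,500,330)); print(len(P),"orange",O.mean(0),"\nhull",a.tolist())
print("hull px",proj(c,np.c_[a,np.full(len(a),.03)]).round().tolist())
E
```

```text
[ 0.5424 -0.3691  0.2471] -84.98965781352635 [-0.5979  0.5666  0.5336  1.5383  0.0002  2.4558]
[([330.5, 103.6], 63), ([51.8, 120.2], 20)]
1584 orange [ 0.6246 -0.3701] 
hull [[0.6306, -0.377], [0.6292, -0.3623], [0.5185, -0.355], [0.529, -0.416], [0.6096, -0.3894]]
hull px [[337.0, 99.0], [324.0, 99.0], [310.0, 191.0], [361.0, 187.0], [346.0, 118.0]]
```

Request:
move_arm --moves '[[[0.0035,-0.013,-0.05,3.8,100],[0.0035,-0.013,-0.11,3.8,100],[0.0035,-0.013,-0.17,3.8,100],[0.0035,-0.013,-0.215,3.8,100],[0.0035,-0.013,-0.228,3.8,100]]]'

```text
clock: 25.08
eef_pos: [0.5429, -0.3808, 0.0155]
tool_rot: [0.997, 0.076, -0.003, -0.002]
ft_force: [-0.4, 0.9, 0.1]
grip_width: 0.0856
grasp_force: 0.0
```

Request:
move_arm --moves '[[[0,0,0,0,60],[0,0,0,0,40],[0,0,0,0,20],[0,0,0,0,0],[0,0,0,0,0]]]'

```text
clock: 25.7
eef_pos: [0.5483, -0.3856, 0.0264]
tool_rot: [0.997, 0.075, 0.004, 0.004]
ft_force: [-1.6, 0.5, 11.2]
grip_width: 0.0291
grasp_force: 61.8
```

Request:
move_arm --moves '[[[0,0,0,0,0],[0,0,0.04,0,0],[0,0,0.1,0,0],[0,0,0.16,0,0],[0,0,0.22,0,0]]]'

```text
clock: 26.32
eef_pos: [0.5455, -0.3831, 0.2449]
tool_rot: [0.997, 0.075, 0.002, 0.002]
ft_force: [1.2, -0.2, -1.3]
grip_width: 0.0288
grasp_force: 66.0
```

```bash
python3 mouth.py
```

```text
TCP [ 0.5455 -0.3831  0.2449] yaw -81.36105981543147 cradle [ 0.3817 -0.0285  0.2049]
wrist [([357.2, 97.0], 296), ([281.3, 99.5], 286), ([44.8, 105.8], 24)]
side [([242.9, 42.1], 32), ([227.9, 45.0], 71), ([337.3, 42.3], 6), ([255.9, 54.6], 11), ([316.2, 58.3], 67), ([232.1, 57.8], 97), ([294.7, 54.8], 6), ([176.4, 122.7], 39), ([343.4, 111.9], 17), ([181.7, 145.2], 38), ([212.5, 179.2], 91), ([193.3, 240.8], 1403), ([426.0, 233.2], 13), ([442.3, 232.7], 15), ([215.1, 242.5], 66)]
pred mouth side [[431.446  234.4239]]
tool [ 0.084   0.0147 -0.0096] cradle [0.3878 0.0564 0.2149] 296
tool [ 0.083  -0.0175 -0.0097] cradle [0.3559 0.0523 0.2149] 286
tool [ 0.0961 -0.1607 -0.0102] cradle [0.2121 0.0509 0.2149] 24
```

```bash
python3 - <<'E'
from mouth import *
c=load("wm.npz");d=load("dm.npz");T=R.from_quat(c["q"]).as_matrix()
for w in((357.2,97.0),(281.3,99.5)):
    for q in((426,233.2),(442.3,232.7)):
        X,e=tri(c,[w],d,[q]); print(w,q,X,(X-c["p"])@T,"err",e)
b=vision.camera("scene");print([x for x in blobs(b,3)])
p=c["p"];print("scene pred",proj(b,p+np.array([[.082,-.017,-.008],[.082,.017,-.008]])@T.T))
pd=d["color"]; M=np.zeros((600,800,3),np.uint8)
M[:,:400]=cv2.resize(pd[190:290,380:450,::-1][:, :67],(400,600),interpolation=cv2.INTER_CUBIC)
M[:,400:]=cv2.resize(c["color"][60:260,250:383,::-1],(400,600),interpolation=cv2.INTER_CUBIC)
cv2.imwrite("pics/m4.png",M)
E
```

```text
(357.2, 97.0) (426, 233.2) [ 0.622  -0.3801  0.2534] [ 0.0761  0.0086 -0.0082] err 0.020044116753064903
(357.2, 97.0) (442.3, 232.7) [ 0.6321 -0.3856  0.2587] [ 0.0852  0.0155 -0.0134] err 0.003630584619488147
(281.3, 99.5) (426, 233.2) [ 0.6269 -0.3512  0.2276] [ 0.0851 -0.0194  0.0176] err 0.004871761496630034
(281.3, 99.5) (442.3, 232.7) [ 0.6354 -0.3611  0.2419] [ 0.0921 -0.0083  0.0033] err 0.02818391443498114
[([443.1, 342.9], 9), ([448.8, 344.8], 4), ([456.0, 347.5], 6), ([466.5, 351.5], 4), ([477.5, 355.5], 4), ([482.5, 357.2], 4)]
scene pred [[431.6453 158.5593]
 [444.3357 159.8878]]
```

Request:
move_arm --moves '[[[-0.03,0.05,0.02,-2,0],[-0.06,0.1,0.03,-4,0],[-0.09,0.16,0.03,-5.7,0],[-0.12,0.22,0.03,-5.7,0],[-0.141,0.28,0.03,-5.7,0]]]'

```text
clock: 27.1
eef_pos: [0.406, -0.1107, 0.2697]
tool_rot: [1.0, 0.025, 0.001, -0.0]
ft_force: [1.0, -0.2, -0.6]
grip_width: 0.0289
grasp_force: 66.0
```

Request:
move_arm --moves '[[[0,0.04,0,0,0],[0,0.055,0,0,0],[0,0.055,-0.04,0,0],[0,0.055,-0.08,0,0],[0,0.055,-0.08,0,0]]]'

```text
clock: 27.72
eef_pos: [0.4051, -0.0575, 0.1871]
tool_rot: [1.0, 0.025, -0.004, -0.0]
ft_force: [0.3, -0.4, 0.0]
grip_width: 0.0288
grasp_force: 66.1
```

```bash
sed -i 's/p\[2\]+.010)/p[2]+.003)/' mouth.py; python3 mouth.py; python3 - <<'E'
from mouth import *
b=vision.camera("scene");print([x for x in blobs(b,3)])
c=load("wm.npz");T=R.from_quat(c["q"]).as_matrix();p=c["p"]
for dz in (-.010,.003): print("scene pred",dz,proj(b,p+np.array([[.082,-.017,-dz],[.082,.017,-dz]])@T.T), proj(load("dm.npz"),p+np.array([[.082,-.017,-dz],[.082,.017,-dz]])@T.T))
E
```

```text
TCP [ 0.4051 -0.0575  0.1871] yaw -87.11293512767128 cradle [ 0.0493 -0.1523  0.1471]
wrist [([357.2, 96.4], 285), ([281.1, 99.1], 276)]
side [([337.3, 42.3], 6), ([314.6, 57.4], 59), ([226.7, 58.2], 37), ([294.9, 54.7], 7), ([326.0, 60.1], 7), ([343.4, 111.8], 19), ([176.7, 123.5], 15), ([181.7, 145.5], 23), ([301.3, 161.4], 10), ([212.5, 179.2], 78), ([199.7, 216.3], 90), ([211.8, 216.0], 5), ([178.7, 224.8], 36), ([203.9, 235.7], 170), ([418.7, 225.7], 26), ([401.8, 226.6], 9), ([190.0, 232.1], 52), ([216.5, 231.8], 10), ([176.9, 235.6], 18), ([426.8, 237.0], 5), ([217.1, 241.9], 15), ([181.7, 251.0], 110), ([211.5, 254.2], 6), ([197.4, 258.6], 39), ([206.0, 258.3], 21), ([185.7, 259.9], 9), ([178.9, 263.0], 19), ([198.8, 264.2], 6), ([189.9, 271.9], 35)]
pred mouth side [[303.3576 168.5907]]
tool [ 0.0844  0.0153 -0.0036] cradle [ 0.0647 -0.0678  0.1501] 285
tool [ 0.0833 -0.0185 -0.0036] cradle [ 0.0309 -0.0689  0.1501] 276
[([141.7, 289.6], 7), ([443.2, 343.0], 10), ([448.8, 344.8], 4), ([455.6, 347.4], 7), ([461.5, 349.5], 4), ([466.5, 351.5], 4), ([478.9, 356.0], 14), ([563.5, 391.5], 4)]
scene pred -0.01 [[307.7736 180.671 ]
 [318.0847 182.6051]] [[301.5203 167.1028]
 [305.507  175.3709]]
scene pred 0.003 [[307.6445 176.5166]
 [317.9995 178.4119]] [[301.2687 162.3121]
 [305.2871 170.5168]]
```

Request:
move_arm --moves '[[[0,0.0095,-0.02,0,0],[0,0.0095,-0.045,0,0],[0,0.0095,-0.055,0,0],[0,0.0095,-0.055,0,0],[0,0.0095,-0.055,0,0]]]'

```text
clock: 28.5
eef_pos: [0.4087, -0.0481, 0.1358]
tool_rot: [1.0, 0.025, 0.001, 0.0]
ft_force: [-0.6, 0.2, -1.1]
grip_width: 0.0288
grasp_force: 66.1
```

```bash
python3 mouth.py | grep -v side
```

```text
TCP [ 0.4087 -0.0481  0.1358] yaw -87.09844047001398 cradle [ 0.0402 -0.1482  0.0958]
wrist [([357.2, 96.5], 270), ([280.9, 99.0], 264)]
tool [ 0.0844  0.0154 -0.0028] cradle [ 0.0555 -0.0638  0.0988] 270
tool [ 0.0834 -0.0187 -0.0028] cradle [ 0.0215 -0.0648  0.0988] 264
```

Request:
move_arm --moves '[[[0,0,-0.003,0,0],[0.004,0,-0.003,0,0],[0.007,0,-0.003,0,0],[0.01,0,-0.003,0,0],[0.01,0,-0.003,0,0]]]'

```text
clock: 29.22
eef_pos: [0.4179, -0.0478, 0.1315]
tool_rot: [1.0, 0.025, 0.0, -0.0]
ft_force: [-0.6, 0.4, -0.2]
grip_width: 0.0289
grasp_force: 66.1
```

Request:
move_arm --moves '[[[0.003,0,0,0,0],[0.005,0.0005,0,0,0],[0.007,0.0005,0,0,0],[0.007,0.0005,0,0,0]]]'

```text
clock: 29.72
eef_pos: [0.4248, -0.0473, 0.1316]
tool_rot: [1.0, 0.025, 0.0, -0.0]
ft_force: [0.4, -0.3, -0.5]
grip_width: 0.0293
grasp_force: 66.1
```

```bash
python3 mouth.py | grep -v side; python3 -c "
from h import *
print(monitor.get_obs()['ft_torque'])"
```

```text
TCP [ 0.4248 -0.0473  0.1316] yaw -87.07837486709717 cradle [ 0.0402 -0.1321  0.0916]
wrist [([281.0, 98.9], 262), ([356.5, 111.0], 22)]
tool [ 0.0834 -0.0186 -0.003 ] cradle [ 0.0216 -0.0487  0.0946] 262
tool [ 0.0778  0.0151 -0.003 ] cradle [ 0.0553 -0.0543  0.0946] 22
[-0.03014687  0.02749396  0.00501086]
```

Request:
move_arm --moves '[[[0,0.001,-0.002,0,0],[0,0.002,-0.004,0,0],[0,0.0025,-0.005,0,0],[0,0.0025,-0.005,0,0]]]'

```text
clock: 30.32
eef_pos: [0.4247, -0.0453, 0.1267]
tool_rot: [1.0, 0.025, 0.0, 0.001]
ft_force: [-0.5, -2.8, 0.2]
grip_width: 0.029
grasp_force: 66.3
```

Request:
move_arm --moves '[[[0,0.001,-0.002,0,0],[0,0.002,-0.004,0,0],[0,0.0025,-0.005,0,0],[0,0.0025,-0.005,0,0]]]'

```text
clock: 30.82
eef_pos: [0.425, -0.044, 0.1221]
tool_rot: [1.0, 0.024, 0.0, 0.002]
ft_force: [-2.3, -7.7, 3.5]
grip_width: 0.0293
grasp_force: 60.1
```

Request:
move_arm --moves '[[[0,0.0005,-0.002,0,0],[0,0.001,-0.004,0,0],[0,0.001,-0.004,0,0],[0,0.001,-0.004,0,25],[0,0.001,-0.004,0,40]]]'

```text
clock: 31.45
eef_pos: [0.4253, -0.0411, 0.1176]
tool_rot: [1.0, 0.026, 0.001, -0.0]
ft_force: [1.6, -3.0, -0.6]
grip_width: 0.0344
grasp_force: 9.0
```

Request:
move_arm --moves '[[[0,0,0,0,50],[0,0,0,0,60],[0,0,0,0,75],[0,0,0,0,100],[0,0,0,0,100]]]'

```text
clock: 32.08
eef_pos: [0.4246, -0.0412, 0.1175]
tool_rot: [1.0, 0.026, -0.0, -0.0]
ft_force: [-1.0, 0.5, 0.4]
grip_width: 0.0855
grasp_force: 0.0
```

Request:
move_arm --moves '[[[0,0,0.03,0,100],[0,0,0.08,0,100],[0,0,0.13,0,100],[0,0,0.18,0,100],[0,0,0.18,0,100]]]'

```text
clock: 32.7
eef_pos: [0.4269, -0.0416, 0.3018]
tool_rot: [1.0, 0.025, 0.005, 0.001]
ft_force: [0.1, 0.0, -0.7]
grip_width: 0.0855
grasp_force: 0.0
```

```bash
python3 - <<'E'
from mouth import *
c=wrist("w9");b=vision.camera("scene");d=vision.camera("side")
print(c["p"],blobs(c,5))
for y in(48,-48): 
  for z in (75,): print("pred pad a",proj(c,s+np.array([-10,y,z])/1000@Rb.T))
cor=s+np.array([(-10,-55,0),(-10,55,0),(-10,55,130),(-10,-55,130)])/1000@Rb.T
print("cass wrist",((proj(c,cor)-[180,20])*2).round())
M=np.zeros((600,800,3),np.uint8)
M[:,:520]=cv2.resize(c["color"][20:320,180:440,::-1],(520,600),interpolation=cv2.INTER_CUBIC)
M[:280,520:]=cv2.resize(d["color"][130:270,270:410,::-1],(280,280),interpolation=cv2.INTER_CUBIC)
M[300:580,520:]=cv2.resize(b["color"][130:270,250:390,::-1],(280,280),interpolation=cv2.INTER_CUBIC)
cv2.imwrite("pics/fin.png",M)
E
```

```text
[ 0.4269 -0.0416  0.3018] [([321.6, 15.3], 47), ([325.7, 105.1], 37)]
pred pad a [[315.3747  18.9256]]
pred pad a [[315.3551 105.2824]]
cass wrist [[218. 183.]
 [218.  17.]
 [325. -43.]
 [325. 185.]]
```

View pics/fin.png

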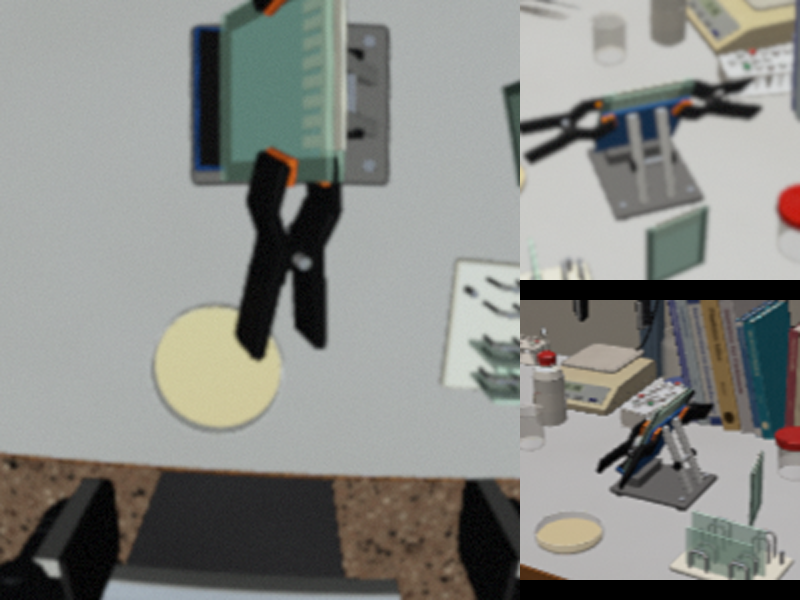

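The picture shows the cassette seated with a clamp on each upright side. Near-clamp pad orange is at (280,165), the far clamp's at (270,5), and the rear pads lie behind the backrest. Next I check the pad heights numerically.

```bash
python3 - <<'E'
from mouth import *
c=load("w9.npz");w7=load("w7.npz");d=vision.camera("side");b=vision.camera("scene")
for n,cc,uv in(("far",c,(321.6,15.3)),("near",c,(325.7,105.1)),("far w7",w7,(387.2,138.9))):
    o,r=ray(cc,[uv]);o=(o-s)@Rb;r=r[0]@Rb
    for x in(-.010,-.013,-.016): print(n,x,o+r*((x-o[0])/r[0]))
for n,k,bx in(("side",d,(265,130,380,210)),("scene",b,(280,150,360,220))):
    print(n,[q for q in blobs(k,2) if bx[0]<q[0][0]<bx[2] and bx[1]<q[0][1]<bx[3]])
    for x in(-.012,.007): print(x,[(y,z,proj(k,s+np.array([x,y/1000,z/1000])@Rb.T).round(1).tolist()) for y in(-48,48) for z in(70,80,90)])
E
```

```text
far -0.01 [-0.01    0.0484  0.0892]
far -0.013 [-0.013   0.0464  0.0948]
far -0.016 [-0.016   0.0444  0.1005]
near -0.01 [-0.01  -0.048  0.098]
near -0.013 [-0.013  -0.048   0.1035]
near -0.016 [-0.016  -0.0481  0.109 ]
far w7 -0.01 [-0.01    0.048   0.0859]
far w7 -0.013 [-0.013   0.0464  0.0945]
far w7 -0.016 [-0.016   0.0448  0.103 ]
side [([353.0, 181.0], 3), ([312.0, 189.0], 3)]
-0.012 [(-48, 70, [[310.8, 186.9]]), (-48, 80, [[311.2, 185.1]]), (-48, 90, [[311.7, 183.2]]), (48, 70, [[348.1, 179.4]]), (48, 80, [[348.8, 177.5]]), (48, 90, [[349.6, 175.7]])]
0.007 [(-48, 70, [[312.9, 193.9]]), (-48, 80, [[313.3, 192.1]]), (-48, 90, [[313.8, 190.3]]), (48, 70, [[350.4, 186.1]]), (48, 80, [[351.2, 184.3]]), (48, 90, [[352.0, 182.5]])]
scene [([312.7, 191.7], 3), ([318.2, 195.2], 5)]
-0.012 [(-48, 70, [[309.2, 198.6]]), (-48, 80, [[310.5, 196.3]]), (-48, 90, [[311.8, 193.9]]), (48, 70, [[323.8, 187.2]]), (48, 80, [[325.1, 184.9]]), (48, 90, [[326.3, 182.6]])]
0.007 [(-48, 70, [[314.2, 202.3]]), (-48, 80, [[315.5, 200.0]]), (-48, 90, [[316.8, 197.6]]), (48, 70, [[328.5, 190.6]]), (48, 80, [[329.8, 188.3]]), (48, 90, [[331.1, 186.0]])]
```

```bash
python3 - <<'E'
from mouth import *
c=load("w9.npz");d=vision.camera("side");b=vision.camera("scene")
def rep(n,A):X,e=A;print(n,(X-s)@Rb,"err",e)
rep("near front w-scene",tri(c,[(325.7,105.1)],b,[(312.7,191.7)]))
rep("far front w9-w7",tri(c,[(321.6,15.3)],load("w7.npz"),[(387.2,138.9)]))
rep("rear near scene-side",tri(d,[(312,189)],b,[(318.2,195.2)]))
# orange pixels softer threshold extents in backrest coordinates, wrist
p=c["color"].astype(int);m=(p[...,0]-p[...,2]>60)&(p[...,0]>110)
for n,bx in(("near",(300,85,345,125)),("far",(300,0,345,30))):
    V,U=np.nonzero(m[bx[1]:bx[3],bx[0]:bx[2]]);U=U+bx[0];V=V+bx[1]
    o,r=ray(c,np.c_[U,V]);o=(o-s)@Rb;r=r@Rb
    Q=o+r*((-.0105-o[0])/r[:,:1]); print(n,len(U),"y",Q[:,1].min(),Q[:,1].max(),"z",np.percentile(Q[:,2],[5,50,95]))
    i=np.argsort(U); print([(int(U[k]),int(V[k])) for k in i][::max(1,len(i)//14)])
# check seat estimate: backrest/cassette top edge in wrist
print(proj(c,s+np.array([(-10,0,130),(0,0,130),(-5,0,137),(-23,0,0)])/1000@Rb.T))
E
```

```text
near front w-scene [-0.0118 -0.0485  0.0995] err 0.0019125091168842765
far front w9-w7 [-0.0134  0.0462  0.0955] err 2.4326577246210657e-05
rear near scene-side [ 0.0089 -0.0544  0.1046] err 0.0003332440886028168
near 100 y -0.05600562578553667 -0.03571872814453284 z [0.0774 0.0975 0.1283]
[(314, 94), (316, 95), (318, 98), (320, 97), (322, 99), (324, 99), (324, 108), (325, 106), (325, 104), (326, 99), (326, 107), (327, 103), (327, 108), (328, 105), (343, 112)]
far 106 y 0.038494257207617205 0.06010613567531685 z [0.0728 0.091  0.0995]
[(312, 26), (314, 23), (315, 22), (316, 25), (318, 19), (319, 18), (320, 20), (321, 19), (322, 18), (323, 7), (324, 5), (324, 12), (325, 5), (325, 10), (326, 15), (327, 15)]
[[342.6638  53.6432]
 [351.9199  54.7212]
 [351.5384  53.1384]
 [279.196   69.0229]]
```

Pads look close to the upper height limit (85 mm) on the near clamp, so I'll re-grip it and lower it along the panel.

Request:
move_arm --moves '[[[0,0,-0.05,0,100],[0,0,-0.1,0,100],[0,0,-0.15,0,100],[0,0,-0.175,0,100],[0,0,-0.182,0,100]]]'

```text
clock: 33.67
eef_pos: [0.4226, -0.0411, 0.1134]
tool_rot: [1.0, 0.025, -0.003, -0.0]
ft_force: [1.4, 0.6, -0.1]
grip_width: 0.0855
grasp_force: 0.0
```

Request:
move_arm --moves '[[[0,0,0,0,80],[0,0,0,0,55],[0,0,0,0,40],[0,0,0,0,20],[0,0,0,0,0]]]'

```text
clock: 34.3
eef_pos: [0.4244, -0.0415, 0.1158]
tool_rot: [1.0, 0.025, -0.0, 0.0]
ft_force: [-0.2, -1.2, 0.0]
grip_width: 0.005
grasp_force: 54.4
```

Request:
move_arm --moves '[[[0,0,0,0,0],[0,0,0,0,0]]]'

```text
clock: 34.55
eef_pos: [0.4244, -0.0417, 0.1155]
tool_rot: [1.0, 0.025, -0.0, 0.0]
ft_force: [-0.1, 0.0, 0.1]
grip_width: 0.0049
grasp_force: 54.5
```

```bash
python3 mouth.py | grep -v side
```

```text
TCP [ 0.4244 -0.0417  0.1155] yaw -87.11222118558959 cradle [ 0.0345 -0.1322  0.0755]
wrist [([321.5, 92.1], 384)]
tool [ 0.0862 -0.0005 -0.003 ] cradle [ 0.034  -0.046   0.0785] 384
```

Request:
move_arm --moves '[[[0,0,0,0,30],[0,0,0,0,60],[0,0,0,0,100],[0,0,0,0,100],[0,0,0,0,100]]]'

```text
clock: 35.28
eef_pos: [0.4246, -0.0413, 0.1155]
tool_rot: [1.0, 0.025, -0.0, 0.0]
ft_force: [-0.4, 0.2, -0.0]
grip_width: 0.0853
grasp_force: 0.0
```

```bash
python3 - <<'E'
from mouth import *
c=wrist("w10");print(c["p"],blobs(c))
b=vision.camera("scene");d=vision.camera("side")
for n,k,bx in(("side",d,(265,130,380,210)),("scene",b,(280,150,360,220))):
    print(n,[q for q in blobs(k,2) if bx[0]<q[0][0]<bx[2] and bx[1]<q[0][1]<bx[3]])
# handles: dark pixels vs bench/dish seen by side camera at near clamp
def dk(k,bx):
    p=k["color"][bx[1]:bx[3],bx[0]:bx[2]].max(-1); return p
bx=(262,170,312,215); p=d["color"][bx[1]:bx[3],bx[0]:bx[2]].max(-1)
for r in p[::2]: print("".join("#" if v<70 else "+" if v<110 else "." for v in r))
E
```

```text
[ 0.4246 -0.0413  0.1155] [([324.7, 91.0], 368), ([368.2, 112.0], 24)]
side [([353.0, 181.0], 3), ([313.6, 188.6], 5)]
scene []
......+###############+...........................
......+###############+...........................
......+################...........................
.......################...........................
.......+###############+..........................
...........+###########+..................++++++++
............####++..+##+.............++######+...+
............+##++..++###...........+##########+++#
............+###########+.......++#######+......++
.............#############++###########+........+.
............+################+.++####+..........+.
.......+#####################+..+##+...........+##
.......+#####++#######+++....++#####++++++++++####
........++#+++++######+......+####################
...............+######+....+######################
...............+#######++##########+.........+####
................+##############++.............+++#
...............++##########++................+++++
............++##########+....................+++++
...........+########++............................
............+###++................................
..................................................
..................................................
```

```bash
python3 - <<'E'
from mouth import *
d=vision.camera("side")
# aligned clamp centred z0 on slab (mid-plane x=-2.5mm), handle ends 107 mm outboard of mouth, +-29 mm across (gripping 15mm: handles ~40 apart)
for z0 in(70,80,90):
    L=np.array([(-2.5-28,-153,z0),(-2.5+28,-153,z0),(-2.5-22,-130,z0),(-2.5+22,-130,z0)])/1000
    X=s+L@Rb.T; print(z0,proj(d,X).round().tolist(),"heights",X[:,2],"xc",((X-s)@Rz)[:,0])
E
```

```text
70 [[266.0, 189.0], [272.0, 210.0], [276.0, 189.0], [281.0, 206.0]] heights [0.1161 0.0898 0.1133 0.0926] xc [0.006  0.0554 0.0113 0.0501]
80 [[266.0, 187.0], [272.0, 208.0], [276.0, 187.0], [281.0, 204.0]] heights [0.1249 0.0986 0.1221 0.1014] xc [0.0107 0.0601 0.016  0.0549]
90 [[266.0, 185.0], [272.0, 207.0], [277.0, 185.0], [281.0, 202.0]] heights [0.1338 0.1074 0.1309 0.1102] xc [0.0154 0.0649 0.0207 0.0596]
```

Request:
move_arm --moves '[[[0,0,-0.01,0,100],[0,0,-0.02,0,100],[0,0,-0.02,0,100]]]'

```text
clock: 35.85
eef_pos: [0.4234, -0.0412, 0.0943]
tool_rot: [1.0, 0.025, -0.001, -0.0]
ft_force: [0.6, -0.6, -0.1]
grip_width: 0.0856
grasp_force: 0.0
```

Request:
move_arm --moves '[[[0,0,0,0,75],[0,0,0,0,60],[0,0,0,0,45],[0,0,0,0,45]]]'

```text
clock: 36.35
eef_pos: [0.4246, -0.0414, 0.0956]
tool_rot: [1.0, 0.025, 0.0, 0.0]
ft_force: [-0.2, 0.4, -0.8]
grip_width: 0.0388
grasp_force: 14.0
```

Request:
move_arm --moves '[[[0,0,0,0,20],[0,0,0,0,0],[0,0,0,0,0],[0,0,0,0,0]]]'

```text
clock: 36.85
eef_pos: [0.4246, -0.0413, 0.0956]
tool_rot: [1.0, 0.025, -0.0, 0.0]
ft_force: [-0.4, 0.5, -1.0]
grip_width: 0.0331
grasp_force: 54.7
```

```bash
python3 mouth.py | grep -v side
```

```text
TCP [ 0.4246 -0.0413  0.0956] yaw -87.08252709156994 cradle [ 0.0342 -0.132   0.0556]
wrist [([300.7, 85.8], 552)]
tool [ 0.0892 -0.0097 -0.003 ] cradle [ 0.0245 -0.0428  0.0586] 552
```

Request:
move_arm --moves '[[[0,0.001,-0.002,0,0],[0,0.002,-0.004,0,0],[0,0.003,-0.006,0,0],[0,0.003,-0.006,0,0]]]'

```text
clock: 37.45
eef_pos: [0.4244, -0.0382, 0.0893]
tool_rot: [1.0, 0.026, -0.0, -0.0]
ft_force: [0.5, -0.7, -0.6]
grip_width: 0.0326
grasp_force: 54.8
```

Request:
move_arm --moves '[[[0,0.001,-0.002,0,0],[0,0.002,-0.004,0,0],[0,0.003,-0.005,0,0],[0,0.003,-0.005,0,0]]]'

```text
clock: 37.95
eef_pos: [0.4245, -0.0353, 0.0844]
tool_rot: [1.0, 0.025, -0.0, -0.0]
ft_force: [0.2, -0.5, -0.5]
grip_width: 0.0326
grasp_force: 54.8
```

```bash
python3 mouth.py | grep -v side
```

```text
TCP [ 0.4245 -0.0353  0.0844] yaw -87.07816164851677 cradle [ 0.0282 -0.1318  0.0444]
wrist [([300.6, 85.7], 551)]
tool [ 0.0892 -0.0098 -0.003 ] cradle [ 0.0184 -0.0426  0.0474] 551
```

Request:
move_arm --moves '[[[0,0,0,0,40],[0,0,0,0,50],[0,0,0,0,65],[0,0,0,0,100],[0,0,0,0,100]]]'

```text
clock: 38.67
eef_pos: [0.4247, -0.0354, 0.0847]
tool_rot: [1.0, 0.025, 0.0, 0.0]
ft_force: [-0.2, -0.5, 0.6]
grip_width: 0.085
grasp_force: 0.0
```

Request:
move_arm --moves '[[[0,0,0.05,0,100],[0,0,0.1,0,100],[0,0,0.16,0,100],[0,0,0.21,0,100],[0,0,0.21,0,100]]]'

```text
clock: 39.3
eef_pos: [0.427, -0.0355, 0.2989]
tool_rot: [1.0, 0.025, 0.005, 0.001]
ft_force: [0.6, 0.2, -0.1]
grip_width: 0.0852
grasp_force: 0.0
```

```bash
python3 - <<'E'
from mouth import *
c=wrist("w11");b=vision.camera("scene");d=vision.camera("side")
print(c["p"],blobs(c,5))
for n,uv in [(q[0],q[0]) for q in blobs(c,5)]:
    o,r=ray(c,[uv]);o=(o-s)@Rb;r=r[0]@Rb; print(n,o+r*((-.012-o[0])/r[0]))
for n,k,bx in(("side",d,(265,130,380,210)),("scene",b,(280,150,360,220))):
    print(n,[q for q in blobs(k,1) if bx[0]<q[0][0]<bx[2] and bx[1]<q[0][1]<bx[3]])
E
```

```text
[ 0.427  -0.0355  0.2989] [([328.0, 14.5], 48), ([320.1, 103.5], 33)]
[328.0, 14.5] [-0.012   0.0473  0.0938]
[320.1, 103.5] [-0.012  -0.0457  0.0768]
side [([353.0, 181.0], 3), ([313.0, 192.5], 4)]
scene [([310.0, 197.2], 4), ([315.7, 200.7], 3)]
```

Request:
move_arm --moves '[[[0.05,0,0,10,100],[0.1,0,0,20,100],[0.15,0,0,30,100],[0.2,0.005,0,40,100],[0.25,0.01,0,50,100]]]'

```text
clock: 40.08
eef_pos: [0.6754, -0.0253, 0.2918]
tool_rot: [0.894, 0.448, -0.002, -0.001]
ft_force: [1.4, -0.8, 0.1]
grip_width: 0.0854
grasp_force: 0.0
```

Request:
move_arm --moves '[[[0.005,0,0,10,100],[0.01,0,0,20,100],[0.01,0,0,30,100],[0.01,0,0,40,100],[0.01,0,0,50,100]]]'

```text
clock: 40.7
eef_pos: [0.6839, -0.0253, 0.2914]
tool_rot: [0.621, 0.784, -0.002, -0.002]
ft_force: [0.2, 0.6, -0.6]
grip_width: 0.0854
grasp_force: 0.0
```

Request:
move_arm --moves '[[[0,0,0,10,100],[0,0,0,20,100],[0,0,0,30,100],[0,0,0,40,100],[0,0,0,50,100]]]'

```text
clock: 41.32
eef_pos: [0.6839, -0.0253, 0.2915]
tool_rot: [0.231, 0.973, -0.001, -0.003]
ft_force: [-0.0, 0.5, -0.6]
grip_width: 0.0852
grasp_force: 0.0
```

Request:
move_arm --moves '[[[0,0,0,10,100],[0,0,0,20,100],[0,0,0,30,100],[0,0,0,30,100],[0,0,0,30,100]]]'

```text
clock: 41.95
eef_pos: [0.6842, -0.0253, 0.293]
tool_rot: [-0.024, 1.0, 0.0, -0.001]
ft_force: [-0.7, -0.1, 0.4]
grip_width: 0.0859
grasp_force: 0.0
```

```bash
python3 mouth.py | grep -v side
```

```text
TCP [ 0.6842 -0.0253  0.293 ] yaw 92.77742381987439 cradle [0.0314 0.1281 0.253 ]
wrist [([330.0, 17.3], 30), ([322.2, 103.9], 68)]
tool [ 0.1205  0.0022 -0.0027] cradle [0.029  0.0077 0.256 ] 30
tool [ 0.0802 -0.0013 -0.0028] cradle [0.0325 0.048  0.256 ] 68
```

Down to z ≈ 0.090.

Request:
move_arm --moves '[[[0.002,0,-0.05,0,100],[0.002,0,-0.1,0,100],[0.002,0,-0.15,0,100],[0.002,0,-0.19,0,100],[0.002,0,-0.203,0,100]]]'

```text
clock: 42.68
eef_pos: [0.6843, -0.0252, 0.0881]
tool_rot: [-0.025, 1.0, 0.0, -0.003]
ft_force: [0.4, 0.1, -0.1]
grip_width: 0.0856
grasp_force: 0.0
```

Request:
move_arm --moves '[[[0,0,0,0,75],[0,0,0,0,60],[0,0,0,0,45],[0,0,0,0,45]]]'

```text
clock: 43.18
eef_pos: [0.6873, -0.0254, 0.0928]
tool_rot: [-0.025, 1.0, -0.0, 0.001]
ft_force: [0.3, -0.6, -0.3]
grip_width: 0.0383
grasp_force: 14.6
```

Request:
move_arm --moves '[[[0,0,0,0,20],[0,0,0,0,0],[0,0,0,0,0],[0,0,0,0,0]]]'

```text
clock: 43.68
eef_pos: [0.6866, -0.0253, 0.0915]
tool_rot: [-0.025, 1.0, 0.0, -0.0]
ft_force: [0.0, -0.1, -0.6]
grip_width: 0.0328
grasp_force: 55.0
```

```bash
python3 mouth.py | grep -v side
```

```text
TCP [ 0.6866 -0.0253  0.0915] yaw 92.91655603535827 cradle [0.0315 0.1304 0.0515]
wrist [([350.1, 90.5], 647), ([88.5, 278.6], 14)]
tool [ 0.0863  0.0111 -0.003 ] cradle [0.0204 0.0441 0.0545] 647
tool [-0.0205 -0.1612 -0.003 ] cradle [0.1927 0.151  0.0545] 14
```

Request:
move_arm --moves '[[[0,0.001,-0.002,0,0],[0,0.002,-0.004,0,0],[0,0.003,-0.006,0,0],[0,0.004,-0.008,0,0],[0,0.004,-0.008,0,0]]]'

```text
clock: 44.4
eef_pos: [0.6864, -0.0212, 0.0832]
tool_rot: [-0.026, 1.0, 0.0, -0.0]
ft_force: [-0.5, -0.0, -1.0]
grip_width: 0.0326
grasp_force: 55.1
```

Request:
move_arm --moves '[[[0,0,0,0,40],[0,0,0,0,50],[0,0,0,0,65],[0,0,0,0,100],[0,0,0,0,100]]]'

```text
clock: 45.02
eef_pos: [0.6867, -0.0214, 0.0838]
tool_rot: [-0.025, 1.0, -0.0, 0.0]
ft_force: [-0.2, 0.9, 0.0]
grip_width: 0.0854
grasp_force: 0.0
```

Request:
move_arm --moves '[[[0,0,0.05,0,100],[0,0,0.1,0,100],[0,0,0.16,0,100],[0,0,0.21,0,100],[0,0,0.21,0,100]]]'

```text
clock: 45.65
eef_pos: [0.6887, -0.0214, 0.3002]
tool_rot: [-0.025, 1.0, -0.0, 0.006]
ft_force: [0.6, -0.0, -1.0]
grip_width: 0.0853
grasp_force: 0.0
```

```bash
python3 - <<'E'
from mouth import *
c=wrist("w12");b=vision.camera("scene");d=vision.camera("side")
o_=monitor.get_obs();print(c["p"],o_["ft_force"],blobs(c,5))
for n,uv in [(q[0],q[0]) for q in blobs(c,5)]:
    o,r=ray(c,[uv]);o=(o-s)@Rb;r=r[0]@Rb; print(n,o+r*((-.012-o[0])/r[0]))
for n,k,bx in(("side",d,(265,130,380,210)),("scene",b,(280,150,360,220))):
    print(n,[q for q in blobs(k,1) if bx[0]<q[0][0]<bx[2] and bx[1]<q[0][1]<bx[3]])
cor=s+np.array([(-10,-55,0),(-10,55,0),(-10,55,130),(-10,-55,130)])/1000@Rb.T
P=proj(c,cor);print(P)
# measured cassette corner change: compare greenish mask centroid with seated-only picture via scene cam
w3=load("s3.npz")["color"].astype(int);n=b["color"].astype(int);g=lambda p:(p[...,1]-p[...,0]>12)&(p[...,1]>60)
for p in(w3,n):
    V,U=np.nonzero(g(p)[150:215,300:345]);print(len(U),U.mean()+300,V.min()+150,U.max()+300)
E
```

```text
[ 0.6887 -0.0214  0.3002] [ 0.0901 -0.225  -0.841 ] [([326.7, 11.6], 27), ([328.4, 95.1], 49)]
[326.7, 11.6] [-0.012  -0.0462  0.0774]
[328.4, 95.1] [-0.012   0.045   0.0735]
side [([349.8, 184.7], 6), ([313.0, 192.5], 4)]
scene [([309.7, 197.7], 3), ([315.5, 200.5], 2)]
[[353.9277  20.5889]
 [353.6804 104.1958]
 [297.4942 105.2743]
 [297.5909  -9.9013]]
82 320.9268292682927 175 335
66 321.8939393939394 175 335
```

```bash
python3 -c "
from workcell import job
print(job.job_done())"
```

```text
the job is handed in; nothing more can be done
None
```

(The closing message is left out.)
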